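# Load the vibration plate and start the run

## Task

Two pairs of ear defenders have been left standing on the vibration plate: first hang both side by side over the bar of the rail, arch on the bar and a cup on either side of it. Then load every sample case that is here flat and squarely onto the plate's mark of its own colour, so that they form the interlocking layer, and after that press the green start button fully down and let it come back up. Leave the ear defenders hanging, the layer in order and the small bystanders (jar, pot, brass weight) about where they are.

Things in the scene. Friction and masses are not known exactly. Their poses are not given: they have to be found in the camera images.
- shaker: Vibration plate fixed on the bench: white housing 230 mm (x) by 250 mm (y), flat dark top 60 mm up, with five painted marks 10 mm apart. Origin: centre of its underside; z up; turned up to 0.1 rad. Near row (-x side): red, yellow, green from +y to -y, each 104 mm along the plate's x, 66 along y. Far row: blue (+y) and white (-y), each 104 mm along y, 66 along x.
- rail: Hanging rail fixed on the bench: a steel bar of 16 mm diameter, 250 mm long along the rail's y, level, its axis 160 mm up, on a post at each end (posts at y = -125 and +125 mm, no higher than the bar). Origin: on the bench under the middle of the bar.
- rail_mid (a point): Middle of the rail's bar, on its axis, 160 mm above the bench.
- pod: Yellow start box fixed on the bench, 90 x 90 x 45 mm, with the green start button on its top. Origin: centre of its underside. It may stand on either side, among the cases.
- start_top (a point): Centre of the top of the round green start button (36 mm across), 69 mm above the bench when up; moves down with it.
- start (a joint): Travel of the start button in m: 0 up, 0.008 fully down; a spring (about 2 N at first, 6 N at the bottom) brings it back up. Its black collar, 44 mm across, is 57 mm above the bench: the cap stays 4 mm proud of it when fully down.
- jar: Small amber jar, 36 mm across and 40 mm high, among the cases on the left; a bystander. Origin: centre of its underside.
- weight: Brass weight, a cylinder 34 mm across and 30 mm high, in front of the plate; a bystander. Origin: centre of its underside.
- pot: Small blue pot with a white cap, 32 mm across and 36 mm high, on the right near the rail; a bystander. Origin: centre of its underside.
- case_red: Red sample case (may be absent), 104 mm along its x, 66 mm along y, 48 mm high, 0.2 to 0.4 kg, with a black grip rib on top, 70 mm along x, 18 mm across y and 30 mm high (top of the rib 78 mm above the underside): grip the rib from above across y. Origin: centre of its underside, z up. Either end may point either way.
- mark_red (a point): Centre of the red mark on the top of the vibration plate; the red case's long side lies along the plate's x axis there. Axes as the plate's.
- case_yellow: Yellow sample case (may be absent), 104 mm along its x, 66 mm along y, 48 mm high, 0.2 to 0.4 kg, with a black grip rib on top, 70 mm along x, 18 mm across y and 30 mm high (top of the rib 78 mm above the underside): grip the rib from above across y. Origin: centre of its underside, z up. Either end may point either way.
- mark_yellow (a point): Centre of the yellow mark on the top of the vibration plate; the yellow case's long side lies along the plate's x axis there. Axes as the plate's.
- case_green: Green sample case (may be absent), 104 mm along its x, 66 mm along y, 48 mm high, 0.2 to 0.4 kg, with a black grip rib on top, 70 mm along x, 18 mm across y and 30 mm high (top of the rib 78 mm above the underside): grip the rib from above across y. Origin: centre of its underside, z up. Either end may point either way.
- mark_green (a point): Centre of the green mark on the top of the vibration plate; the green case's long side lies along the plate's x axis there. Axes as the plate's.
- case_blue: Blue sample case (may be absent), 104 mm along its x, 66 mm along y, 48 mm high, 0.2 to 0.4 kg, with a black grip rib on top, 70 mm along x, 18 mm across y and 30 mm high (top of the rib 78 mm above the underside): grip the rib from above across y. Origin: centre of its underside, z up. Either end may point either way.
- mark_blue (a point): Centre of the blue mark on the top of the vibration plate; the blue case's long side lies along the plate's y axis there. Axes as the plate's.
- case_white: White sample case (may be absent), 104 mm along its x, 66 mm along y, 48 mm high, 0.2 to 0.4 kg, with a black grip rib on top, 70 mm along x, 18 mm across y and 30 mm high (top of the rib 78 mm above the underside): grip the rib from above across y. Origin: centre of its underside, z up. Either end may point either way.
- mark_white (a point): Centre of the white mark on the top of the vibration plate; the white case's long side lies along the plate's y axis there. Axes as the plate's.
- ears_orange: Ear defenders, rigid arch, 0.25 kg, standing on two orange cups. Origin: midway between the cups' undersides; z up; y from cup to cup (160 mm over all, 95 clear between); x is the way a bar passes under the arch. Cups 74 mm along x, 70 high. On top, 120 to 140 mm up, a grey cushion 40 mm along x, 56 along y: grip it from above across its 40 mm, fingertips not below its underside.
- seat_orange (a point): Centre of the underside of the cushion of the orange ear defenders, 120 mm above their origin; this is what rests on the bar.
- ears_grey: Ear defenders, rigid arch, 0.25 kg, standing on two grey cups. Origin: midway between the cups' undersides; z up; y from cup to cup (160 mm over all, 95 clear between); x is the way a bar passes under the arch. Cups 74 mm along x, 70 high. On top, 120 to 140 mm up, a grey cushion 40 mm along x, 56 along y: grip it from above across its 40 mm, fingertips not below its underside.
- seat_grey (a point): Centre of the underside of the cushion of the grey ear defenders, 120 mm above their origin; this is what rests on the bar.
Mind the look-alikes: they are no part of the job. Leave any pink look-alike of the pod alone.

How it is judged:
By the outcome, as a careful person would: the job done as asked, in the order asked, and still so for the second after the job is handed in, with the robot touching nothing.
Of case_red, case_yellow, case_green, case_blue, case_white only 3 to 5 are there at a start; the rules pass over those that are not, and their reading is None.
At some moment in a run one of case_red, case_yellow, case_green, case_blue, case_white may be knocked a few centimetres aside while the robot is not near it.
It also fails if it takes over 210 s, if anything falls off the work surface, if the arm or the gripper's body presses on something with over 40 N, if the wrist force passes 120 N, or if a joint passes its speed limit or range.

## Robot

A 6-joint arm with a two-finger parallel gripper is mounted at the origin on the work surface. World frame = base frame: x ahead of the robot, y to its left, z up, the work surface at z = 0. Lengths are in m, angles in rad, forces in N, time in s.
With the tool pointing down it reaches from about 0.3 to 0.875 m from the base axis. Payload 6.4 kg.
Tool frame: the origin (TCP) lies on the centre line of the jaws, within the pads' length; the fingertips stand 8 mm ahead of it and the grasp point (between the pads) lies 11 mm behind it; z points along the fingers, y is the line along which they close (so a half turn about z gives the same grasp; the last joint's range is limited). The gripper opens to 85 mm and grips with 20 to 120 N. Pads are 22 mm wide; open, the fingers measure 114 mm over their backs; the gripper's body (76 mm by 85 mm) begins 54 mm behind the grasp point. The pads swing forward as they close: fully open they stand 13 mm farther back than shut.
Start: joints at [-1.437, 0.181, 1.607, -0, 1.354, -0.206], TCP at [0.192, -0.542, 0.207] pointing down, gripper open.
Joint ranges: [-2.99, 2.99], [-0.89, 2.07], [0.3, 2.58], [-1.14, 4.28], [0, 2.63], [-3.12, 3.12]. Speed limits (rad/s): [2.57, 2.57, 3.01, 3.14, 3.14, 3.14].

## Interface

Orientations are given as a unit quaternion [w, x, y, z].
In Python, from bench import ctrl gives the robot as it stands.
- The arm moves only by the shell command python3 -m handwheel 'ROWS' [OPENING]. ROWS is JSON, a list that holds one entry, the list of rows, each a list of 4 numbers: the shift along the tool's x, y, z each as a share of 20 cm, from -1 to 1, then the turn about the tool's z as a share of 1.5 rad, from -1 to 1. In form: [[[x, y, z, twist], ...]]. A call has 1 to 10 rows; each row is the pose to reach, as a shift and turn from the pose commanded when the call began, along the tool's axes at that moment; what a row does not reach only later rows make up. A row lasts 1/8 s, in which the tool goes at most 62.5 mm and 10.7 degrees, less where a joint would pass 70% of its speed; a pose out of reach is approached as far as the arm can. A call with a number of a shift or a turn outside -1 to 1 is refused whole. A call with a gripper value outside its range is refused whole. OPENING is the finger opening in mm, from 0 to 85.4, set as the call begins (- or left out, the last holds). The fingers move at their own pace and stop on an object; the grip force is fixed at half the most. Time passes only in rows, so rows that repeat a pose let the fingers close. It gives the time, the measured TCP pose, the force, the opening and the grip force at its end, in the units of the state.
- ctrl.get_obs(): the state, without advancing time (a new reading comes with each control period).
- ctrl.camera(name): name is "side" or "top" or "wrist"; returns a dict with "color" (420x560x3 uint8, red, green, blue), "range_z" (420x560 float32, m along the optical axis (not along the pixel's ray), 0 where there is no reading), "K" (3x3 intrinsics, pixels), "pose" (4x4, takes a point from camera to world coordinates); the wrist camera has in their place "T_tool_cam" (4x4, takes a point from camera to tool coordinates, whose origin is the TCP and whose axes are the flange's). Camera axes: x right, y down, z forward; pixel columns grow to the right and rows downward; lengths in m; the calibration is good to about 2 mm. A picture is of the moment at which its call begins: read the wrist's pose just before it.
- ctrl.hand_in(): hands the job in; it is judged then, once.
The state is a dict: "time_s": time; "q": joint angles; "dq": joint speeds; "joint_efforts": joint torques, N m; "eef_pos": TCP position; "eef_rot": TCP orientation; "wrist_force": force on the tool from outside, world axes, zero at the start; "torque": the same for the moment, N m; "opening": opening from 0.0 (shut) to 1.0 (fully open); "grasp_force": force on a finger pad.
Only numpy, scipy, OpenCV 4.12 (cv2) and the standard library are available. Lean on these libraries where they do the work, as an engineer would, in place of code of your own. Each camera call takes 0.05 s, during which the arm holds its last target. There are 200 camera calls.

## Working session

There is one attempt and no reset: what is moved stays moved. The work goes in short steps, Python scripts to look and compute and a shell command to move; the robot and the scene stay as the last step left them, time stands still between calls to the robot, and variables do not carry over. Pictures are saved under pics/ and viewed, at most 14 in all, crops included, and the job is handed in when it is done.

```bash
ls; mkdir -p pics; python3 - <<'E'
from bench import ctrl
import cv2,numpy as np
o=ctrl.get_obs(); print(o)
for n in ("top","side"):
    c=ctrl.camera(n); cv2.imwrite(f"pics/{n}0.png",c["color"][:,:,::-1]); np.savez(f"pics/{n}0.npz",**c)
    print(n,c["K"],c["pose"].round(3))
c=ctrl.camera("wrist"); print(c["T_tool_cam"].round(3),c["K"])
E
```

```text
pics
{'time_s': 0.0, 'q': array([-1.43728085e+00,  1.81555416e-01,  1.60800810e+00, -2.84921278e-05,
        1.35377072e+00, -2.06288940e-01]), 'dq': array([-9.96890207e-04, -5.70345178e-04, -5.60453124e-04, -1.01228325e-03,
       -3.20431624e-04, -7.06732518e-05]), 'joint_efforts': array([-1.53551773e-03, -4.44865680e+01, -3.51346064e+01, -2.95389782e-04,
        9.21854982e-03, -1.21741192e-05]), 'eef_pos': array([ 0.19158251, -0.54152214,  0.20657605]), 'eef_rot': array([-8.70718530e-04,  9.85600412e-01,  1.69088937e-01,  1.77781717e-05]), 'wrist_force': array([-0.02888996,  0.71149533,  0.05165749]), 'torque': array([-0.02393748,  0.03206821,  0.02998589]), 'grasp_force': 0.0, 'opening': 1.0019704746449272}
top [[401.14673882   0.         281.26181729]
 [  0.         401.14673882 205.37097908]
 [  0.           0.           1.        ]] [[ 0.004 -0.983  0.185  0.23 ]
 [-1.    -0.003  0.008  0.175]
 [-0.008 -0.185 -0.983  1.325]
 [ 0.     0.     0.     1.   ]]
side [[403.20463263   0.         276.45424863]
 [  0.         403.20463263 210.63681545]
 [  0.           0.           1.        ]] [[-0.923 -0.228  0.308  0.139]
 [-0.383  0.496 -0.779  1.066]
 [ 0.025 -0.837 -0.546  0.751]
 [ 0.     0.     0.     1.   ]]
[[-0.001 -0.961 -0.278  0.071]
 [ 1.    -0.001  0.001 -0.   ]
 [-0.001 -0.278  0.961 -0.166]
 [ 0.     0.     0.     1.   ]] [[346.41888997   0.         281.75741948]
 [  0.         346.41888997 207.94163056]
 [  0.           0.           1.        ]]
```

View pics/top0.png

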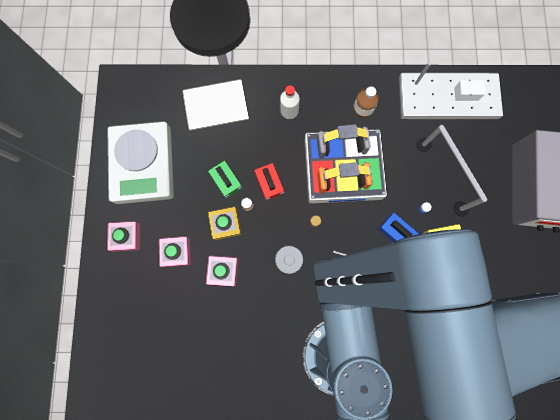

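View pics/side0.png

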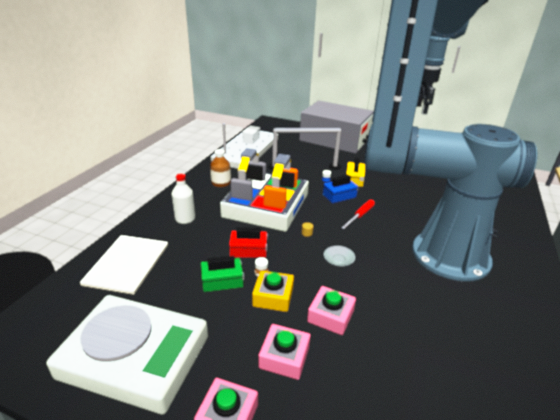

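The top view shows the plate at about (345,165) with both ear defenders on it: grey near (342,138), orange near (345,175). The rail runs (442,128)–(485,200), and the yellow pod is at (224,222) with pink look-alikes at (121,236), (173,251) and (221,271). The cases are red (269,181), green (224,179), blue (400,228) and yellow (445,232), the last partly under the arm. Jar (247,204), pot (426,208) and weight (316,221) are also visible.

Things that could be mistaken for the targets:
- **Grey ears:** the white box at (470,90).
- **Pod:** the three pink pods.
- **Green case:** the scale's green label at (138,187).

Next is a close crop of the plate.

```bash
cat > h.py <<'E'
import numpy as np,cv2
def cloud(c,T=None):
    K=c["K"];z=c["range_z"];T=c["pose"] if T is None else T
    v,u=np.mgrid[:z.shape[0],:z.shape[1]]
    p=np.stack([(u-K[0,2])/K[0,0]*z,(v-K[1,2])/K[1,1]*z,z],-1)
    P=p@T[:3,:3].T+T[:3,3]; P[z==0]=np.nan; return P
def snap(n):
    from bench import ctrl
    from scipy.spatial.transform import Rotation as R
    o=ctrl.get_obs(); c=ctrl.camera(n); T=None
    if n=="wrist":
        W=np.eye(4);q=o["eef_rot"];W[:3,:3]=R.from_quat([q[1],q[2],q[3],q[0]]).as_matrix();W[:3,3]=o["eef_pos"];T=W@c["T_tool_cam"]; c["pose"]=T
    return c,cloud(c,T)
E
python3 - <<'E'
import numpy as np,cv2
from h import *
c=dict(np.load("pics/top0.npz")); P=cloud(c)
s=dict(np.load("pics/side0.npz"));Q=cloud(s)
im=c["color"][115:215,295:395,::-1]; im2=s["color"][140:240,210:320,::-1]
a=cv2.resize(im,(400,400),interpolation=2); b=cv2.resize(im2,(400,400),interpolation=2)
cv2.imwrite("pics/crop0.png",np.hstack([a,b]))
def rp(n,u0,u1,v0,v1,z0,z1):
    m=np.zeros(P.shape[:2],bool);m[v0:v1,u0:u1]=1
    m&=(P[...,2]>z0)&(P[...,2]<z1); p=P[m]
    r=cv2.minAreaRect((p[:,:2]*1000).astype(np.float32)); print(n,len(p),np.round(np.median(p,0),3),[np.round(x,1) for x in r])
rp("rail",430,495,115,215,.15,.19)
rp("cushions_g",320,370,115,158,.185,.25)
rp("cushions_o",320,375,155,200,.185,.25)
rp("platehi",300,395,115,215,.045,.07)
for n,b in dict(red=(250,290,155,205),green=(205,245,155,200),blue=(378,422,205,250)).items():
    rp(n+"body",*b,.035,.06); rp(n+"rib",*b,.065,.1)
rp("pod",205,242,205,242,.03,.08)
E
```

```text
rail 517 [ 0.579 -0.356  0.166] [array([ 581.5, -357.3]), array([264.1,  18.8]), np.float64(26.4)]
cushions_g 304 [ 0.664 -0.009  0.198] [array([666.3, -11. ]), array([40.3, 81.9]), np.float64(6.2)]
cushions_o 320 [ 0.549 -0.009  0.198] [array([550.2, -12.5]), array([39.9, 76.5]), np.float64(7.0)]
platehi 3427 [ 0.603 -0.023  0.06 ] [array([579.5, -35.5]), array([285.7, 271. ]), np.float64(2.9)]
redbody 513 [0.548 0.226 0.048] [array([544.4, 250.3]), array([107.2, 119. ]), np.float64(21.5)]
redrib 124 [0.554 0.225 0.078] [array([554.8, 226.3]), array([69.5, 17.9]), np.float64(21.4)]
greenbody 504 [0.558 0.37  0.048] [array([545. , 361.3]), array([146.3,  65.9]), np.float64(34.2)]
greenrib 122 [0.561 0.373 0.078] [array([562.5, 373.4]), array([70.9, 17.9]), np.float64(33.4)]
bluebody 396 [ 0.399 -0.177  0.048] [array([ 392.4, -191.9]), array([101.4,  67.5]), np.float64(47.8)]
bluerib 143 [ 0.392 -0.191  0.077] [array([ 391. , -193.2]), array([70.2, 18.8]), np.float64(48.5)]
pod 778 [0.413 0.368 0.046] [array([415.7, 371.3]), array([91.3, 91. ]), np.float64(11.6)]
```

View pics/crop0.png

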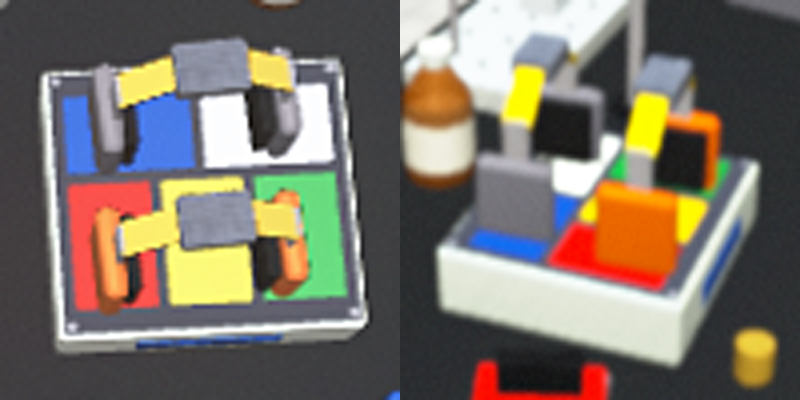

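The crop confirms it: the ears with grey cups stand on the far row (blue/white marks) and those with orange cups on the near row. Both arches run along plate y with a grey cushion on top. Next I'll refine the poses and add a planning helper.

```bash
cat >> h.py <<'E'
def pose():
    from bench import ctrl
    o=ctrl.get_obs();q=o["eef_rot"]; return o["eef_pos"],2*np.arctan2(q[2],q[1]),o
def to(x,y,z,psi_deg,frm=None):
    """shares of 20cm / 1.5 rad to reach the tool-down pose; psi: yaw of tool x"""
    p,s,o=pose()
    if frm: p,s=np.array(frm[:3]),np.radians(frm[3])
    d=np.array([x,y,z])-p; X=np.array([np.cos(s),np.sin(s)]);Y=np.array([np.sin(s),-np.cos(s)])
    t=-(np.radians(psi_deg)-s); t=(t+np.pi)%(2*np.pi)-np.pi
    print("shares",np.round([d[:2]@X/.2,d[:2]@Y/.2,-d[2]/.2,t/1.5],4), "from",p.round(4),round(np.degrees(s),2))
def rect(P,m):
    p=P[m&~np.isnan(P[...,2])]; r=cv2.minAreaRect((p[:,:2]*1000).astype(np.float32)); (w,h),a=r[1],r[2]
    if w<h: w,h,a=h,w,a+90
    a=(a+90)%180-90
    return dict(n=len(p),c=np.round(r[0],1),w=round(w,1),h=round(h,1),long_deg=round(a,1),z=round(float(np.median(p[:,2])),4))
E
python3 - <<'E'
from h import *
c=dict(np.load("pics/top0.npz")); P=cloud(c); C=c["color"].astype(int); Z=P[...,2]
hsv=cv2.cvtColor(c["color"],cv2.COLOR_RGB2HSV)
def box(u0,u1,v0,v1):
    m=np.zeros(Z.shape,bool);m[v0:v1,u0:u1]=1;return m
sat=hsv[...,1]; 
for n,b in (("g",(320,370,115,158)),("o",(320,375,155,200))):
    print(n,rect(P,box(*b)&(Z>.192)&(sat<90)))
pb=box(298,395,118,212)&(abs(Z-.06)<.004)
print("plate",rect(P,pb))
# marks top surface colours
h=hsv[...,0]
for n,m in dict(blue=(h>100)&(h<125)&(sat>150),white=(sat<40)&(hsv[...,2]>190),green=(h>50)&(h<75)&(sat>100),yellow=(h>22)&(h<33)&(sat>100),red=((h<4)|(h>176))&(sat>150)).items():
    print(n,rect(P,cv2.erode((pb&m).astype(np.uint8),np.ones((2,2)))>0))
print("rail",rect(P,box(430,495,115,215)&(Z>.158)&(Z<.19)))
to(.549,-.011,.30,96.6)
E
```

```text
g {'n': 246, 'c': array([666.4, -11. ]), 'w': 55.2, 'h': 40.2, 'long_deg': -83.8, 'z': 0.1991}
o {'n': 254, 'c': array([550.5, -11.5]), 'w': 55.2, 'h': 39.9, 'long_deg': -84.0, 'z': 0.1991}
plate {'n': 2898, 'c': array([607.3, -23.4]), 'w': 248.4, 'h': 229.0, 'long_deg': -86.8, 'z': 0.0601}
blue {'n': 181, 'c': array([658.1,  34.2]), 'w': 98.7, 'h': 57.6, 'long_deg': -85.3, 'z': 0.0602}
white {'n': 187, 'c': array([604.4, -22.2]), 'w': 239.1, 'h': 222.1, 'long_deg': -86.8, 'z': 0.0599}
green {'n': 169, 'c': array([ 574.4, -102.8]), 'w': 99.2, 'h': 61.0, 'long_deg': 3.2, 'z': 0.0602}
yellow {'n': 173, 'c': array([568.3, -27.3]), 'w': 102.2, 'h': 63.0, 'long_deg': 3.8, 'z': 0.0605}
red {'n': 131, 'c': array([565.4,  49. ]), 'w': 99.9, 'h': 62.4, 'long_deg': 2.9, 'z': 0.0606}
rail {'n': 492, 'c': array([ 581.5, -357.3]), 'w': 264.1, 'h': 18.8, 'long_deg': 26.4, 'z': 0.1662}
shares [ 2.569  -1.9061 -0.4661 -0.8975] from [ 0.1916 -0.5417  0.2068] 19.47
```

```bash
python3 -m handwheel '[[[0,0,-0.3,0],[0,0,-0.6,0],[0,0,-0.6,0],[0.4,-0.2,-0.6,0],[0.78,-0.43,-0.6,0],[0.78,-0.43,-0.6,0],[0.78,-0.43,-0.6,0]]]' 85
python3 -m handwheel '[[[0.4,-0.2,0,0],[0.78,-0.43,0,0],[0.78,-0.43,0,0],[0.78,-0.43,0,0],[0.78,-0.43,0,0]]]'
python3 -m handwheel '[[[0.4,-0.2,0,0],[0.78,-0.43,0,0],[0.78,-0.43,0,0],[0.78,-0.43,0,0],[0.78,-0.43,0,0]]]'
python3 -m handwheel '[[[0.4,-0.2,0,-0.1],[0.78,-0.43,0,-0.25],[0.78,-0.43,0,-0.4],[0.78,-0.43,0,-0.55],[0.78,-0.43,0,-0.7],[0.78,-0.43,0,-0.8],[0.78,-0.43,0,-0.9],[0.78,-0.43,0,-0.9],[0.78,-0.43,0,-0.9]]]'
python3 - <<'E'
from h import *
c,P=snap("top"); cv2.imwrite("pics/top1.png",c["color"][:,:,::-1]); np.savez("pics/top1.npz",**c)
to(.6664,-.011,.1905,96.2)
E
```

```text
time_s: 1.02
eef_pos: [0.312, -0.4061, 0.3266]
eef_rot: [-0.001, 0.985, 0.172, 0.0]
wrist_force: [0.3, -0.9, -0.4]
opening: 0.996
grasp_force: 0.0
time_s: 1.65
eef_pos: [0.4279, -0.2766, 0.3267]
eef_rot: [-0.0, 0.986, 0.169, -0.001]
wrist_force: [0.7, -0.8, -0.5]
opening: 0.995
grasp_force: 0.0
time_s: 2.28
eef_pos: [0.5463, -0.1446, 0.3269]
eef_rot: [0.0, 0.986, 0.168, -0.001]
wrist_force: [-0.1, 0.5, -0.3]
opening: 0.995
grasp_force: 0.0
time_s: 3.4
eef_pos: [0.665, -0.0125, 0.3274]
eef_rot: [0.0, 0.665, 0.747, -0.0]
wrist_force: [0.0, -0.5, 0.4]
opening: 0.995
grasp_force: 0.0
shares [0.0044 0.0074 0.6848 0.0042] from [ 0.665  -0.0121  0.3275] 96.56
```

View pics/top1.png

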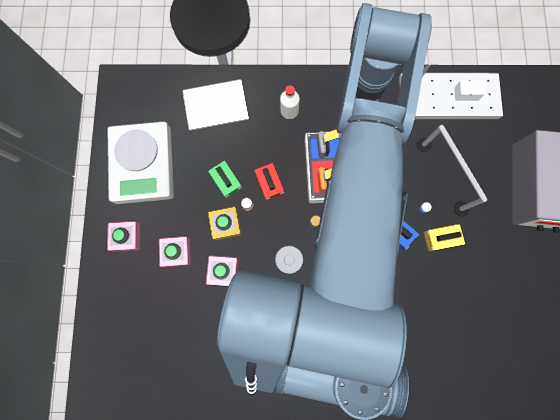

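The arm now leaves the right side free: yellow is at (444,238), and blue at (408,235). No white case is in view, so there are four cases (red, green, blue, yellow). I'll grip the grey ears.

```bash
python3 -m handwheel '[[[0,0.005,0.3,0],[0.004,0.007,0.55,0.004],[0.004,0.007,0.685,0.004],[0.004,0.007,0.685,0.004],[0.004,0.007,0.685,0.004]]]' 70
python3 -m handwheel '[[[0,0,0,0],[0,0,0,0],[0,0,0,0],[0,0,0,0],[0,0,0,0],[0,0,0,0]]]' 25
python3 -m handwheel '[[[0,0,-0.1,0],[0,0,-0.3,0],[0,0,-0.6,0],[0,0,-0.9,0],[0,0,-0.9,0],[0,0,-0.9,0]]]'
python3 - <<'E'
from h import *
p,s,o=pose(); print(o["wrist_force"],o["grasp_force"],o["opening"])
f=(*p,np.degrees(s))
b=np.array([np.cos(np.radians(26.4)),np.sin(np.radians(26.4))]); m=np.array([.5815,-.3573])
for k in(.058,-.058): print(m+k*b)
t=m+.058*b; to(*t,p[2],116.4)
E
```

```text
time_s: 4.08
eef_pos: [0.6676, -0.0097, 0.1923]
eef_rot: [0.001, 0.667, 0.745, 0.001]
wrist_force: [0.2, -0.6, 0.5]
opening: 0.817
grasp_force: 0.0
time_s: 4.82
eef_pos: [0.6666, -0.0088, 0.1904]
eef_rot: [-0.0, 0.666, 0.746, -0.0]
wrist_force: [0.1, 0.1, 0.2]
opening: 0.294
grasp_force: 0.0
time_s: 5.58
eef_pos: [0.6666, -0.0089, 0.3717]
eef_rot: [0.001, 0.666, 0.746, 0.0]
wrist_force: [0.2, 0.4, -0.9]
opening: 0.292
grasp_force: 0.0
[ 0.19786574  0.40988367 -0.94750194] 0.0 0.2915035491545544
[ 0.63345128 -0.33151116]
[ 0.52954872 -0.38308884]
shares [-1.5842 -0.3469 -0.     -0.2318] from [ 0.6666 -0.0089  0.3717] 96.48
```

```bash
python3 - <<'E'
from h import *
c,P=snap("wrist"); s,Q=snap("side")
cv2.imwrite("pics/w2.png",np.hstack([cv2.resize(c["color"][:,:,::-1],(400,300)),cv2.resize(s["color"][80:260,160:400,::-1],(400,300))]))
E
```

```text
(no output)
```

View pics/w2.png

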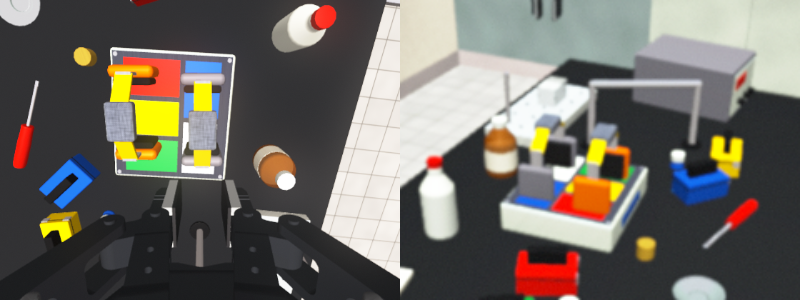

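The wrist view shows both ears still upright on the plate with the gripper empty above them, so the grasp missed. I'll measure where the fingertips and cushion really are.

```bash
python3 - <<'E'
from h import *
c,P=snap("wrist"); p,s,o=pose(); T=c["T_tool_cam"]; t=cloud(c,T)
print(p,o["opening"])
m=(t[...,2]>-.08)&(t[...,2]<.03)
q=t[m]; print(len(q), np.nanmax(q,0),np.nanmin(q,0))
for lo in np.arange(-.08,.03,.01):
    k=q[(q[:,2]>=lo)&(q[:,2]<lo+.01)]
    if len(k): print(round(lo,3),len(k),k[:,0].min().round(3),k[:,0].max().round(3),"y",np.percentile(k[:,1],[0,25,75,100]).round(3), "inner",k[k[:,1]<0][:,1].max() if (k[:,1]<0).any() else None,k[k[:,1]>0][:,1].min() if (k[:,1]>0).any() else None)
hsv=cv2.cvtColor(c["color"],cv2.COLOR_RGB2HSV)
Z=P[...,2]; m=(Z>.185)&(Z<.215)
n,l=cv2.connectedComponents(m.astype(np.uint8))
for i in range(1,n):
    if (l==i).sum()>300: print(rect(P,l==i))
E
```

```text
[ 0.66595421 -0.00876177  0.36873321] 0.2940255776809362
11934 [ 0.01477713  0.04875054 -0.02323348] [-0.01233532 -0.04755241 -0.0799987 ]
-0.08 6756 -0.012 0.015 y [-0.048 -0.032  0.034  0.049] inner -0.012355183539209162 0.013751723070451409
-0.07 2156 -0.011 0.015 y [-0.042 -0.015  0.016  0.044] inner -0.011708682734347244 0.013043688984554557
-0.06 1012 -0.011 0.012 y [-0.026 -0.014  0.015  0.027] inner -0.011705088444995789 0.013051012080263167
-0.05 1028 -0.011 0.012 y [-0.025 -0.016  0.017  0.027] inner -0.011686277164931671 0.013002616144238564
-0.04 799 -0.011 0.012 y [-0.025 -0.016  0.017  0.027] inner -0.011737091857945197 0.012998148370352732
-0.03 183 -0.01 0.012 y [-0.023 -0.012  0.013  0.025] inner -0.011767021685258457 0.013050490547216166
{'n': 2721, 'c': array([553. , -10.6]), 'w': 73.8, 'h': 40.0, 'long_deg': -83.5, 'z': 0.1987}
{'n': 2502, 'c': array([669.3, -10.1]), 'w': 73.3, 'h': 39.4, 'long_deg': -84.4, 'z': 0.1987}
```

```bash
python3 - <<'E'
from h import *
c,P=snap("wrist"); T=c["T_tool_cam"]; t=cloud(c,T); K=c["K"]; Ti=np.linalg.inv(T)
for z in(-.03,-.02,-.01,0,.008):
    for y in (-.0125,.0125):
        q=Ti@[0.011,y,z,1]; print(z,y,(K@q[:3]/q[2])[:2].round(0),end=" ")
print()
for u in (245,250,255,325):
    print(u,[(v,c["range_z"][v,u].round(3),c["color"][v,u].tolist()) for v in range(240,290,6)])
cv2.imwrite("pics/w3.png",cv2.resize(c["color"][200:340,190:380,::-1],(760,560),interpolation=2))
E
```

```text
-0.03 -0.0125 [251. 254.] -0.03 0.0125 [309. 254.] -0.02 -0.0125 [253. 245.] -0.02 0.0125 [308. 245.] -0.01 -0.0125 [254. 237.] -0.01 0.0125 [306. 237.] 0 -0.0125 [256. 230.] 0 0.0125 [305. 230.] 0.008 -0.0125 [257. 225.] 0.008 0.0125 [304. 225.] 
245 [(240, np.float32(0.508), [79, 241, 114]), (246, np.float32(0.512), [106, 107, 115]), (252, np.float32(0.149), [124, 123, 117]), (258, np.float32(0.143), [139, 140, 132]), (264, np.float32(0.137), [138, 139, 131]), (270, np.float32(0.131), [82, 82, 77]), (276, np.float32(0.128), [38, 41, 37]), (282, np.float32(0.122), [35, 37, 33]), (288, np.float32(0.119), [33, 34, 31])]
250 [(240, np.float32(0.507), [110, 112, 118]), (246, np.float32(0.51), [107, 108, 116]), (252, np.float32(0.148), [51, 54, 44]), (258, np.float32(0.142), [45, 49, 42]), (264, np.float32(0.137), [41, 44, 37]), (270, np.float32(0.138), [38, 40, 35]), (276, np.float32(0.136), [34, 36, 31]), (282, np.float32(0.138), [32, 33, 30]), (288, np.float32(0.136), [30, 31, 29])]
255 [(240, np.float32(0.508), [208, 208, 213]), (246, np.float32(0.512), [109, 110, 118]), (252, np.float32(0.578), [67, 68, 63]), (258, np.float32(0.583), [66, 67, 62]), (264, np.float32(0.582), [62, 63, 60]), (270, np.float32(0.589), [59, 60, 58]), (276, np.float32(0.589), [55, 56, 54]), (282, np.float32(0.597), [54, 55, 54]), (288, np.float32(0.598), [51, 51, 52])]
325 [(240, np.float32(0.572), [63, 60, 60]), (246, np.float32(0.575), [62, 60, 59]), (252, np.float32(0.149), [122, 119, 116]), (258, np.float32(0.142), [138, 137, 131]), (264, np.float32(0.137), [137, 135, 131]), (270, np.float32(0.131), [137, 135, 130]), (276, np.float32(0.127), [135, 134, 130]), (282, np.float32(0.123), [135, 134, 130]), (288, np.float32(0.118), [134, 134, 129])]
```

View pics/w3.png

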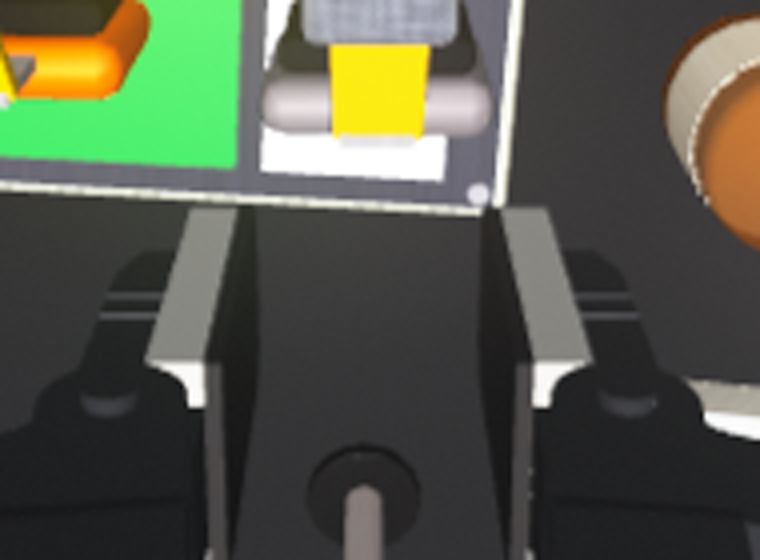

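The crop shows the pads ending at row ~252 in the full image. With the depth reading that puts the tips about 26 mm *behind* the reported TCP at 25 mm opening, instead of ahead of it. That explains the miss, so I'll measure the tip offset against opening.

```bash
cat > tip.py <<'E'
from h import *
c,P=snap("wrist"); t=cloud(c,c["T_tool_cam"]); p,s,o=pose()
m=(abs(t[...,0])<.02)&(t[...,2]>-.08)&(t[...,2]<.03)&(abs(t[...,1])<.07); q=t[m]; z=np.percentile(q[:,2],99.7)
e=q[q[:,2]>z-.01]; print("opening",o["opening"],"tip z",z.round(4),"inner",e[e[:,1]<0][:,1].max(),e[e[:,1]>0][:,1].min(),"TCPz",p[2])
E
for w in 18 40 56 85; do case $w in 18) python3 -m handwheel '[[[0,0,0,0],[0,0,0,0],[0,0,0,0]]]' 18;; 40) python3 -m handwheel '[[[0,0,0,0],[0,0,0,0],[0,0,0,0]]]' 40;; 56) python3 -m handwheel '[[[0,0,0,0],[0,0,0,0],[0,0,0,0]]]' 56;; 85) python3 -m handwheel '[[[0,0,0,0],[0,0,0,0],[0,0,0,0],[0,0,0,0]]]' 85;; esac >/dev/null; python3 tip.py; done
python3 -c "
from h import *
to(.6675,-.0105,.1905,96)"
```

```text
opening 0.21087565613108947 tip z -0.027 inner -0.008265207386883319 0.009532156109611485 TCPz 0.3703917026845762
opening 0.4669838049861169 tip z -0.0263 inner -0.01908701748486313 0.020383489196664748 TCPz 0.37051779373463556
opening 0.6538073195906001 tip z -0.0286 inner -0.027087143640703443 0.028193728377971808 TCPz 0.37047518581894634
opening 0.9947611763282984 tip z -0.0369 inner -0.04135161033333216 0.042625826226734456 TCPz 0.37048772933912527
shares [-0.0087  0.0034  0.8999  0.0055] from [ 0.6666 -0.0088  0.3705] 96.48
```

Tips stand 26.5 mm behind the reported TCP at grasping openings. For fingertips at 0.183 the TCP must read about 0.157.

```bash
python3 -m handwheel '[[[-0.009,0.003,0.3,0.005],[-0.009,0.003,0.6,0.005],[-0.009,0.003,0.8,0.005],[-0.009,0.003,0.8,0.005]]]' 65
python3 -m handwheel '[[[0,0,0.1,0],[0,0,0.2,0],[0,0,0.267,0],[0,0,0.267,0],[0,0,0.267,0]]]'
python3 -m handwheel '[[[0,0,0,0],[0,0,0,0],[0,0,0,0],[0,0,0,0],[0,0,0,0],[0,0,0,0]]]' 25
python3 -m handwheel '[[[0,0,-0.05,0],[0,0,-0.2,0],[0,0,-0.5,0],[0,0,-0.8,0],[0,0,-0.9,0],[0,0,-0.9,0],[0,0,-0.9,0]]]'
python3 -c "
from h import *
to(.6335,-.3315,.34,116.4)"
```

```text
time_s: 8.1
eef_pos: [0.6648, -0.0101, 0.2062]
eef_rot: [-0.004, 0.669, 0.743, -0.002]
wrist_force: [0.8, -0.4, 0.2]
opening: 0.762
grasp_force: 0.0
time_s: 8.72
eef_pos: [0.6679, -0.0107, 0.1577]
eef_rot: [0.0, 0.669, 0.743, 0.0]
wrist_force: [-0.9, -1.2, 0.4]
opening: 0.763
grasp_force: 0.0
time_s: 9.48
eef_pos: [0.6684, -0.0107, 0.1584]
eef_rot: [0.001, 0.669, 0.743, 0.001]
wrist_force: [1.3, 1.3, 5.2]
opening: 0.452
grasp_force: 62.6
time_s: 10.35
eef_pos: [0.6661, -0.0104, 0.3334]
eef_rot: [-0.002, 0.669, 0.743, -0.002]
wrist_force: [0.1, -0.1, -2.0]
opening: 0.452
grasp_force: 61.8
shares [-1.5795 -0.3311 -0.0332 -0.2369] from [ 0.6661 -0.0104  0.3334] 96.04
```

Grey ears gripped (38 mm, 62 N). Carrying them over the far slot of the rail.

```bash
python3 -m handwheel '[[[-0.2,-0.05,-0.03,0],[-0.45,-0.1,-0.03,0],[-0.7,-0.15,-0.03,0],[-0.8,-0.17,-0.03,0],[-0.8,-0.17,-0.03,0]]]'
python3 -m handwheel '[[[-0.2,-0.05,0,0],[-0.45,-0.1,0,-0.1],[-0.7,-0.15,0,-0.18],[-0.78,-0.161,0,-0.237],[-0.78,-0.161,0,-0.237],[-0.78,-0.161,0,-0.237]]]'
python3 - <<'E'
from h import *
c,P=snap("wrist"); Z=P[...,2]
m=(abs(Z-.163)<.012)&(P[...,0]>.4)&(P[...,1]<-.2)
print(rect(P,m))
c,P=snap("top"); Z=P[...,2]; cv2.imwrite("pics/top4.png",c["color"][80:240,360:520,::-1])
to(.6335,-.3315,.147,116.4)
E
```

```text
time_s: 10.98
eef_pos: [0.6495, -0.1744, 0.3402]
eef_rot: [-0.002, 0.67, 0.743, -0.001]
wrist_force: [0.5, 0.5, -2.5]
opening: 0.451
grasp_force: 61.7
time_s: 11.72
eef_pos: [0.6354, -0.3296, 0.3425]
eef_rot: [-0.001, 0.527, 0.85, 0.0]
wrist_force: [0.5, 0.2, -3.7]
opening: 0.452
grasp_force: 61.7
{'n': 3125, 'c': array([ 684.9, -326.2]), 'w': 470.6, 'h': 54.7, 'long_deg': 17.1, 'z': 0.1663}
shares [-3.400e-03 -1.270e-02  9.806e-01  9.000e-04] from [ 0.6355 -0.3298  0.3431] 116.48
```

```bash
python3 -m handwheel '[[[-0.003,-0.013,0.2,0],[-0.003,-0.013,0.45,0],[-0.003,-0.013,0.7,0],[-0.003,-0.013,0.85,0],[-0.003,-0.013,0.92,0],[-0.003,-0.013,0.92,0],[-0.003,-0.013,0.92,0]]]'
python3 -m handwheel '[[[0,0,0.03,0],[0,0,0.05,0],[0,0,0.06,0],[0,0,0.06,0],[0,0,0.06,0]]]'
python3 - <<'E'
from h import *
c,P=snap("side"); cv2.imwrite("pics/side5.png",cv2.resize(c["color"][60:220,220:400,::-1],(720,600)))
p,s,o=pose();print(p,o["wrist_force"])
E
```

```text
time_s: 12.7
eef_pos: [0.634, -0.334, 0.1615]
eef_rot: [0.002, 0.527, 0.85, -0.0]
wrist_force: [0.7, -0.6, -2.9]
opening: 0.452
grasp_force: 61.7
time_s: 13.32
eef_pos: [0.6328, -0.3335, 0.1471]
eef_rot: [-0.0, 0.527, 0.85, 0.0]
wrist_force: [0.9, -0.5, -1.9]
opening: 0.449
grasp_force: 61.7
[ 0.63282383 -0.33352713  0.14712797] [-0.82156728 -0.60743861 -3.03747498]
```

View pics/side5.png

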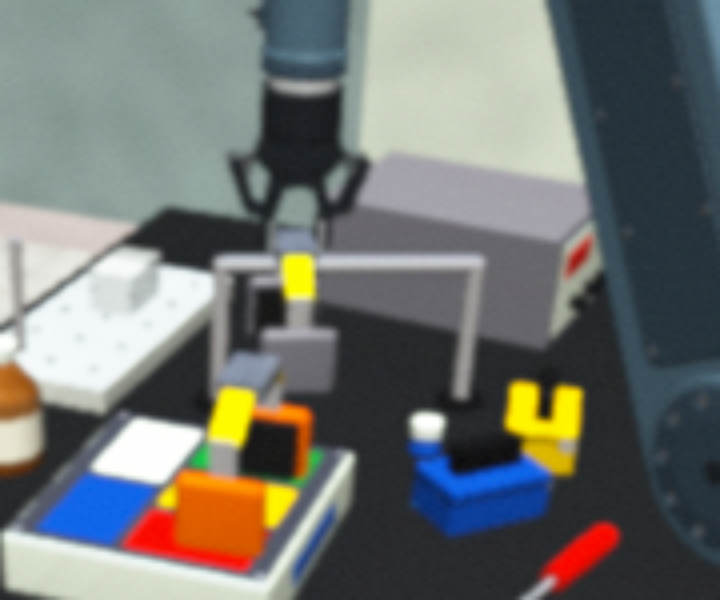

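The side view shows the grey ears straddling the bar near the far post with a cup on either side. Lowering the last millimetres, then releasing.

```bash
python3 -m handwheel '[[[0,0,0.005,0],[0,0,0.01,0],[0,0,0.01,0],[0,0,0.01,0]]]'
python3 -m handwheel '[[[0,0,0.005,0],[0,0,0.01,0],[0,0,0.01,0],[0,0,0.01,0]]]'
```

```text
time_s: 13.88
eef_pos: [0.633, -0.3336, 0.1466]
eef_rot: [0.0, 0.527, 0.85, -0.0]
wrist_force: [-3.8, 2.1, 4.9]
opening: 0.454
grasp_force: 62.7
time_s: 14.38
eef_pos: [0.6331, -0.3337, 0.1466]
eef_rot: [0.001, 0.527, 0.85, -0.0]
wrist_force: [-6.5, 3.7, 12.6]
opening: 0.457
grasp_force: 63.7
```

Contact. Release and rise, then check the hang and go to the orange pair.

```bash
python3 -m handwheel '[[[0,0,-0.01,0],[0,0,-0.01,0],[0,0,-0.01,0],[0,0,-0.01,0],[0,0,-0.01,0]]]' 62
python3 -m handwheel '[[[0,0,-0.15,0],[0,0,-0.4,0],[0,0,-0.7,0],[0,0,-0.9,0],[0,0,-0.9,0],[0,0,-0.9,0]]]'
python3 - <<'E'
from h import *
c,P=snap("wrist"); Z=P[...,2]
m=(Z>.175)&(Z<.205)&(P[...,1]<-.2)&(P[...,0]<.8); print("grey",rect(P,m))
m=(Z>.19)&(Z<.21)&(P[...,1]>-.1); print("orange",rect(P,m) if m.sum()>50 else 0)
to(.551,-.011,.335,96)
p,s,o=pose(); print(p)
E
```

```text
time_s: 15.0
eef_pos: [0.6328, -0.3335, 0.1448]
eef_rot: [-0.0, 0.527, 0.85, 0.0]
wrist_force: [-0.3, 0.3, 0.0]
opening: 0.729
grasp_force: 0.0
time_s: 15.75
eef_pos: [0.6325, -0.3333, 0.324]
eef_rot: [-0.001, 0.527, 0.85, 0.0]
wrist_force: [-0.9, 0.4, -0.1]
opening: 0.729
grasp_force: 0.0
grey {'n': 2928, 'c': array([ 633.4, -333.1]), 'w': 68.5, 'h': 40.0, 'long_deg': -63.7, 'z': 0.1873}
orange 0
shares [ 1.6229  0.3526 -0.0601  0.2375] from [ 0.6322 -0.3331  0.323 ] 116.41
[ 0.63221962 -0.33307259  0.32297882]
```

```bash
python3 -m handwheel '[[[0.2,0.04,-0.06,0],[0.45,0.1,-0.06,0],[0.7,0.15,-0.06,0],[0.81,0.176,-0.06,0],[0.81,0.176,-0.06,0]]]' 65
python3 -m handwheel '[[[0.2,0.04,0,0.08],[0.45,0.1,0,0.15],[0.7,0.15,0,0.2],[0.81,0.176,0,0.237],[0.81,0.176,0,0.237],[0.81,0.176,0,0.237]]]'
python3 - <<'E'
from h import *
c,P=snap("wrist"); Z=P[...,2]
m=(Z>.19)&(Z<.21)&(P[...,1]>-.1); print("orange",rect(P,m))
to(.551,-.011,.157,96)
E
```

```text
time_s: 16.42
eef_pos: [0.592, -0.1714, 0.3362]
eef_rot: [-0.001, 0.526, 0.85, -0.0]
wrist_force: [-0.2, 0.1, 0.3]
opening: 0.761
grasp_force: 0.0
time_s: 17.18
eef_pos: [0.5522, -0.0135, 0.3366]
eef_rot: [-0.0, 0.669, 0.743, -0.0]
wrist_force: [-0.4, -0.0, -0.7]
opening: 0.761
grasp_force: 0.0
orange {'n': 2691, 'c': array([552.6, -10.6]), 'w': 61.0, 'h': 40.0, 'long_deg': -84.7, 'z': 0.199}
shares [ 1.360e-02 -4.400e-03  8.977e-01 -2.000e-04] from [ 0.5522 -0.0136  0.3365] 95.99
```

```bash
python3 -m handwheel '[[[0.014,0,0.2,0],[0.014,0,0.45,0],[0.014,0,0.7,0],[0.014,0,0.85,0],[0.014,0,0.9,0],[0.014,0,0.9,0],[0.014,0,0.9,0]]]'
python3 -m handwheel '[[[0,0,0,0],[0,0,0,0],[0,0,0,0],[0,0,0,0],[0,0,0,0],[0,0,0,0]]]' 25
python3 -m handwheel '[[[0,0,-0.05,0],[0,0,-0.2,0],[0,0,-0.5,0],[0,0,-0.8,0],[0,0,-0.93,0],[0,0,-0.93,0],[0,0,-0.93,0]]]'
python3 -c "
from h import *
to(.5290,-.3850,.34,116.4)"
```

```text
time_s: 18.1
eef_pos: [0.5528, -0.0098, 0.1588]
eef_rot: [0.001, 0.669, 0.743, 0.001]
wrist_force: [-1.0, 0.1, 0.0]
opening: 0.759
grasp_force: 0.0
time_s: 18.85
eef_pos: [0.5523, -0.0094, 0.1587]
eef_rot: [0.001, 0.669, 0.743, 0.0]
wrist_force: [-1.4, -0.0, 6.9]
opening: 0.451
grasp_force: 61.7
time_s: 19.73
eef_pos: [0.5505, -0.009, 0.341]
eef_rot: [-0.001, 0.669, 0.743, -0.001]
wrist_force: [0.2, -0.2, -2.5]
opening: 0.451
grasp_force: 61.3
shares [-1.8584 -0.3052  0.0052 -0.2368] from [ 0.5505 -0.009   0.341 ] 96.05
```

```bash
python3 -m handwheel '[[[-0.2,-0.03,0,0],[-0.45,-0.07,0,0],[-0.7,-0.12,0,0],[-0.93,-0.153,0,0],[-0.93,-0.153,0,0],[-0.93,-0.153,0,0]]]'
python3 -m handwheel '[[[-0.2,-0.03,0,0],[-0.45,-0.07,0,-0.1],[-0.7,-0.12,0,-0.18],[-0.93,-0.152,0,-0.237],[-0.93,-0.152,0,-0.237],[-0.93,-0.152,0,-0.237],[-0.93,-0.152,0,-0.237]]]'
python3 -c "
from h import *
to(.5290,-.3850,.147,116.4)"
```

```text
time_s: 20.48
eef_pos: [0.5399, -0.1968, 0.341]
eef_rot: [-0.002, 0.669, 0.743, -0.0]
wrist_force: [0.5, 0.3, -1.5]
opening: 0.454
grasp_force: 61.3
time_s: 21.35
eef_pos: [0.5306, -0.3836, 0.3432]
eef_rot: [-0.0, 0.526, 0.85, 0.0]
wrist_force: [-0.2, 0.5, -2.4]
opening: 0.453
grasp_force: 61.4
shares [-0.0025 -0.0103  0.981   0.0014] from [ 0.5306 -0.3836  0.3432] 116.52
```

```bash
python3 -m handwheel '[[[-0.002,-0.01,0.2,0],[-0.002,-0.01,0.45,0],[-0.002,-0.01,0.7,0],[-0.002,-0.01,0.85,0],[-0.002,-0.01,0.92,0],[-0.002,-0.01,0.92,0]]]'
python3 -m handwheel '[[[0,0,0.03,0],[0,0,0.05,0],[0,0,0.065,0],[0,0,0.065,0],[0,0,0.065,0]]]'
python3 -m handwheel '[[[0,0,0.005,0],[0,0,0.01,0],[0,0,0.01,0],[0,0,0.01,0]]]'
```

```text
time_s: 22.1
eef_pos: [0.5285, -0.386, 0.159]
eef_rot: [-0.0, 0.526, 0.85, 0.0]
wrist_force: [-0.3, -0.2, -2.0]
opening: 0.457
grasp_force: 61.4
time_s: 22.72
eef_pos: [0.5286, -0.3872, 0.1471]
eef_rot: [0.001, 0.527, 0.85, -0.0]
wrist_force: [-1.1, 0.5, 3.4]
opening: 0.451
grasp_force: 62.1
time_s: 23.22
eef_pos: [0.5287, -0.3873, 0.147]
eef_rot: [0.001, 0.527, 0.85, -0.0]
wrist_force: [-5.1, 4.0, 13.4]
opening: 0.451
grasp_force: 63.5
```

```bash
python3 -m handwheel '[[[0,0,-0.01,0],[0,0,-0.01,0],[0,0,-0.01,0],[0,0,-0.01,0],[0,0,-0.01,0]]]' 62
python3 -m handwheel '[[[0,0,-0.15,0],[0,0,-0.4,0],[0,0,-0.7,0],[0,0,-0.9,0],[0,0,-0.9,0],[0,0,-0.9,0]]]'
python3 - <<'E'
from h import *
c,P=snap("wrist"); Z=P[...,2]
m=(Z>.178)&(Z<.205)&(P[...,1]<-.2)&(P[...,0]<.8)
n,l=cv2.connectedComponents(m.astype(np.uint8))
for i in range(1,n):
    if (l==i).sum()>300: print(rect(P,l==i))
c,P=snap("top"); cv2.imwrite("pics/top6.png",c["color"][:,:,::-1]); np.savez("pics/top6.npz",**c)
s,_=snap("side"); cv2.imwrite("pics/c6.png",np.hstack([cv2.resize(c["color"][:,:,::-1],(400,300)),cv2.resize(s["color"][:,:,::-1],(400,300))]))
E
```

```text
time_s: 23.85
eef_pos: [0.5283, -0.3868, 0.1458]
eef_rot: [-0.0, 0.527, 0.85, 0.0]
wrist_force: [-0.0, 0.5, 0.2]
opening: 0.728
grasp_force: 0.0
time_s: 24.6
eef_pos: [0.5281, -0.3866, 0.3251]
eef_rot: [-0.001, 0.527, 0.85, 0.0]
wrist_force: [0.1, 0.2, -0.7]
opening: 0.728
grasp_force: 0.0
{'n': 2834, 'c': array([ 632.9, -333.6]), 'w': 61.4, 'h': 39.8, 'long_deg': -63.9, 'z': 0.1873}
{'n': 2741, 'c': array([ 529. , -386.9]), 'w': 60.7, 'h': 40.0, 'long_deg': -64.0, 'z': 0.1871}
```

View pics/c6.png

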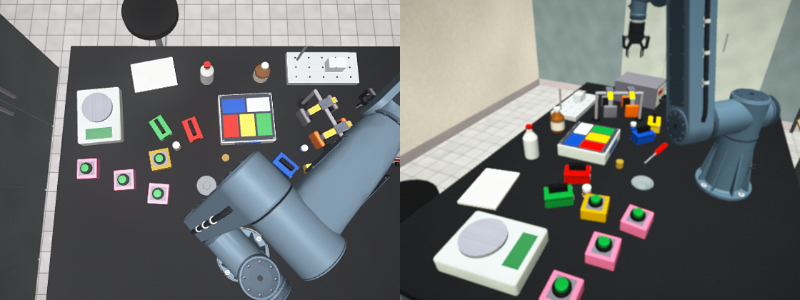

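Both ears now hang level on the bar, side by side (cushions at 0.187 m). The plate is clear and the cases and bystanders look undisturbed. Measuring marks and cases.

```bash
cat > marks.py <<'E'
from h import *
c=dict(np.load("pics/top6.npz")); P=cloud(c); Z=P[...,2]
hsv=cv2.cvtColor(c["color"],cv2.COLOR_RGB2HSV); h,s,v=[hsv[...,i].astype(int) for i in range(3)]
def big(m):
    n,l,st,_=cv2.connectedComponentsWithStats(m.astype(np.uint8)); return l==1+np.argmax(st[1:,4])
COL=dict(blue=(h>100)&(h<125)&(s>150),white=(s<40)&(v>190),green=(h>50)&(h<75)&(s>100),yellow=(h>22)&(h<33)&(s>100),red=((h<4)|(h>176))&(s>150))
pb=np.zeros(Z.shape,bool);pb[124:200,306:384]=1;pb&=abs(Z-.06)<.004
full=np.zeros(Z.shape,bool);full[110:215,295:400]=1
print("plate",rect(P,full&(abs(Z-.06)<.004)))
for n,m in COL.items(): print(n,rect(P,big(pb&m)))
off=dict(red=1)
for n,m in COL.items():
    b=~cv2.dilate(full.astype(np.uint8),np.ones((3,3))).astype(bool)&(abs(Z-.048)<.004)
    if (b&m).sum()>60:
        mm=big(b&m); print("case",n,rect(P,mm)); 
        near=cv2.dilate(mm.astype(np.uint8),np.ones((25,25)))>0
        r=near&(abs(Z-.078)<.005)&(v<90); print("   rib",rect(P,r) if r.sum()>20 else None)
E
python3 marks.py
```

```text
plate {'n': 4387, 'c': array([645.6,  -7.1]), 'w': 307.8, 'h': 276.8, 'long_deg': 3.6, 'z': 0.0602}
blue {'n': 493, 'c': array([662. ,  36.5]), 'w': 102.2, 'h': 65.5, 'long_deg': -86.5, 'z': 0.0604}
white {'n': 543, 'c': array([668.6, -78.1]), 'w': 106.6, 'h': 68.3, 'long_deg': -87.6, 'z': 0.0602}
green {'n': 554, 'c': array([ 575.1, -101.2]), 'w': 104.5, 'h': 65.9, 'long_deg': 3.5, 'z': 0.0605}
yellow {'n': 550, 'c': array([570.5, -25.6]), 'w': 106.2, 'h': 68.0, 'long_deg': 3.0, 'z': 0.0604}
red {'n': 554, 'c': array([566.8,  50.4]), 'w': 104.5, 'h': 65.9, 'long_deg': 3.0, 'z': 0.0605}
case blue {'n': 402, 'c': array([ 391.4, -192.9]), 'w': 103.3, 'h': 65.8, 'long_deg': 47.8, 'z': 0.048}
   rib {'n': 113, 'c': array([ 391.2, -192. ]), 'w': 65.2, 'h': 17.4, 'long_deg': 46.1, 'z': 0.0775}
case white {'n': 294, 'c': array([260.9, 374.6]), 'w': 83.2, 'h': 82.4, 'long_deg': 86.0, 'z': 0.046}
   rib None
case green {'n': 401, 'c': array([562.4, 373.1]), 'w': 103.9, 'h': 65.7, 'long_deg': 34.4, 'z': 0.0478}
   rib {'n': 92, 'c': array([562.1, 373.6]), 'w': 68.9, 'h': 14.8, 'long_deg': 33.1, 'z': 0.078}
case yellow {'n': 42, 'c': array([445. , 400.1]), 'w': 56.7, 'h': 25.9, 'long_deg': -46.8, 'z': 0.0462}
   rib None
case red {'n': 430, 'c': array([554.6, 226. ]), 'w': 104.0, 'h': 65.6, 'long_deg': 21.6, 'z': 0.0478}
   rib {'n': 99, 'c': array([554.1, 227.4]), 'w': 69.3, 'h': 15.6, 'long_deg': 21.7, 'z': 0.0773}
```

```bash
python3 -c "
from h import *
to(.391,-.1925,.2,47.5)"
```

```text
shares [ 1.1719 -0.1815  0.6192  0.8018] from [ 0.5278 -0.3863  0.3238] 116.41
```

```bash
python3 -m handwheel '[[[0.25,-0.04,0,0],[0.5,-0.09,0,0.12],[0.75,-0.14,0,0.24],[0.95,-0.18,0,0.36],[0.95,-0.18,0.2,0.48],[0.95,-0.18,0.4,0.6],[0.95,-0.18,0.6,0.72],[0.95,-0.18,0.62,0.8],[0.95,-0.18,0.62,0.8]]]' 40
python3 - <<'E'
from h import *
c,P=snap("wrist"); Z=P[...,2]
m=(abs(Z-.078)<.006)&(c["color"].max(2)<90)&(np.hypot(P[...,0]-.391,P[...,1]+.1925)<.06)
print(rect(P,m))
c,P=snap("top"); np.savez("pics/top7.npz",**c)
cc=c["color"][:,:,::-1]; cv2.imwrite("pics/top7.png",cc)
to(.391,-.1925,.0275,47.5)
E
sed 's/top6/top7/' marks.py > m7.py; python3 m7.py | grep -A1 case
```

```text
time_s: 25.88
eef_pos: [0.4108, -0.232, 0.2006]
eef_rot: [-0.001, 0.915, 0.404, -0.001]
wrist_force: [-0.4, 0.6, 0.2]
opening: 0.468
grasp_force: 0.0
{'n': 182, 'c': array([ 394.7, -193.2]), 'w': 68.7, 'h': 16.8, 'long_deg': 48.0, 'z': 0.0763}
shares [ 0.0798 -0.2113  0.8729  0.0035] from [ 0.4116 -0.2327  0.2021] 47.8
case blue {'n': 348, 'c': array([ 392. , -191.7]), 'w': 101.0, 'h': 65.8, 'long_deg': 47.8, 'z': 0.0477}
   rib {'n': 104, 'c': array([ 392.5, -191.8]), 'w': 65.8, 'h': 17.8, 'long_deg': 48.4, 'z': 0.0777}
case white {'n': 292, 'c': array([261. , 374.5]), 'w': 83.4, 'h': 83.4, 'long_deg': 86.5, 'z': 0.0463}
   rib None
case green {'n': 410, 'c': array([562.2, 373. ]), 'w': 103.6, 'h': 65.5, 'long_deg': 34.1, 'z': 0.0479}
   rib {'n': 94, 'c': array([561.5, 373.7]), 'w': 70.1, 'h': 14.9, 'long_deg': 32.6, 'z': 0.0778}
case yellow {'n': 33, 'c': array([384.3, 341.7]), 'w': 37.1, 'h': 15.1, 'long_deg': -67.4, 'z': 0.0466}
   rib None
case red {'n': 413, 'c': array([554.8, 226.2]), 'w': 103.2, 'h': 65.3, 'long_deg': 22.2, 'z': 0.048}
   rib {'n': 103, 'c': array([553.8, 227.2]), 'w': 68.9, 'h': 15.5, 'long_deg': 21.6, 'z': 0.0782}
```

```bash
python3 -m handwheel '[[[0.08,-0.211,0.2,0.003],[0.08,-0.211,0.4,0.003],[0.08,-0.211,0.65,0.003],[0.08,-0.211,0.8,0.003],[0.08,-0.211,0.873,0.003],[0.08,-0.211,0.873,0.003],[0.08,-0.211,0.873,0.003]]]'
python3 -m handwheel '[[[0,0,0,0],[0,0,0,0],[0,0,0,0],[0,0,0,0],[0,0,0,0]]]' 8
python3 -m handwheel '[[[0,0,-0.05,0],[0,0,-0.2,0],[0,0,-0.5,0],[0,0,-0.65,0],[0,0,-0.65,0],[0,0,-0.65,0]]]'
python3 -c "
from h import *
to(.6623,.0364,.16,93.15)"
```

```text
time_s: 26.85
eef_pos: [0.3922, -0.1933, 0.0288]
eef_rot: [0.001, 0.916, 0.402, 0.001]
wrist_force: [0.5, -0.6, 0.1]
opening: 0.47
grasp_force: 0.0
time_s: 27.48
eef_pos: [0.3922, -0.1933, 0.0286]
eef_rot: [0.001, 0.916, 0.402, 0.001]
wrist_force: [0.1, -0.1, 6.4]
opening: 0.203
grasp_force: 61.2
time_s: 28.22
eef_pos: [0.3901, -0.1915, 0.156]
eef_rot: [-0.001, 0.916, 0.402, -0.001]
wrist_force: [-0.4, 0.4, -4.8]
opening: 0.198
grasp_force: 59.9
shares [ 1.7599  0.2307 -0.0201 -0.5323] from [ 0.3901 -0.1915  0.156 ] 47.4
```

Blue gripped. Moving over the blue mark.

```bash
python3 -m handwheel '[[[0.2,0.03,-0.02,0],[0.45,0.06,-0.02,0],[0.7,0.09,-0.02,0],[0.88,0.115,-0.02,0],[0.88,0.115,-0.02,0],[0.88,0.115,-0.02,0]]]'
python3 -m handwheel '[[[0.2,0.03,0,-0.1],[0.45,0.06,0,-0.22],[0.7,0.09,0,-0.34],[0.88,0.115,0,-0.45],[0.88,0.115,0,-0.53],[0.88,0.115,0,-0.53],[0.88,0.115,0,-0.53]]]'
python3 -c "
from h import *
to(.6623,.0364,.092,93.15)"
```

```text
time_s: 28.98
eef_pos: [0.5255, -0.0781, 0.1593]
eef_rot: [-0.001, 0.916, 0.402, -0.002]
wrist_force: [0.1, 0.4, -3.1]
opening: 0.198
grasp_force: 59.8
time_s: 29.85
eef_pos: [0.6625, 0.0345, 0.161]
eef_rot: [-0.0, 0.69, 0.724, -0.0]
wrist_force: [-0.2, -0.2, -2.8]
opening: 0.197
grasp_force: 60.1
shares [ 0.0096 -0.0004  0.3449 -0.0048] from [0.6625 0.0345 0.161 ] 92.73
```

```bash
python3 -m handwheel '[[[0.01,0,0.12,-0.005],[0.01,0,0.25,-0.005],[0.01,0,0.33,-0.005],[0.01,0,0.345,-0.005],[0.01,0,0.345,-0.005]]]'
python3 -m handwheel '[[[0,0,0.008,0],[0,0,0.016,0],[0,0,0.022,0],[0,0,0.022,0]]]'
python3 -c "
from h import *
to(.6623,.0364,.092,93.15)"
```

```text
time_s: 30.48
eef_pos: [0.6636, 0.0373, 0.0932]
eef_rot: [0.0, 0.686, 0.727, 0.0]
wrist_force: [0.3, 0.0, -3.7]
opening: 0.201
grasp_force: 60.0
time_s: 30.98
eef_pos: [0.6633, 0.0376, 0.0883]
eef_rot: [0.0, 0.686, 0.728, 0.0]
wrist_force: [-0.2, -1.6, -2.4]
opening: 0.201
grasp_force: 60.2
shares [-0.0055 -0.0055 -0.0186  0.0027] from [0.6633 0.0376 0.0883] 93.38
```

```bash
python3 -m handwheel '[[[-0.005,-0.005,0,0.002],[-0.005,-0.005,0.005,0.002],[-0.005,-0.005,0.008,0.002],[-0.005,-0.005,0.008,0.002]]]'
python3 -m handwheel '[[[0,0,0,0],[0,0,0,0],[0,0,0,0]]]' 28
python3 -m handwheel '[[[0,0,-0.15,0],[0,0,-0.4,0],[0,0,-0.7,0],[0,0,-0.9,0],[0,0,-0.9,0]]]'
python3 -c "
from h import *
to(.39,-.30,.25,0)"
```

```text
time_s: 31.48
eef_pos: [0.6624, 0.0364, 0.0881]
eef_rot: [0.0, 0.687, 0.727, 0.0]
wrist_force: [-3.4, 0.8, 6.8]
opening: 0.199
grasp_force: 61.5
time_s: 31.85
eef_pos: [0.6623, 0.0365, 0.0864]
eef_rot: [0.0, 0.687, 0.727, 0.0]
wrist_force: [0.2, -0.5, 0.0]
opening: 0.328
grasp_force: 0.0
time_s: 32.48
eef_pos: [0.6646, 0.0363, 0.2718]
eef_rot: [0.004, 0.687, 0.727, 0.003]
wrist_force: [-0.4, 0.2, -0.7]
opening: 0.334
grasp_force: 0.0
shares [-1.6017 -1.4652  0.1088  1.0846] from [0.6646 0.0363 0.2718] 93.21
```

```bash
cat > look.py <<'E'
import sys
from h import *
c,P=snap("top"); np.savez("pics/last.npz",**c); Z=P[...,2]
hsv=cv2.cvtColor(c["color"],cv2.COLOR_RGB2HSV); h,s,v=[hsv[...,i].astype(int) for i in range(3)]
COL=dict(blue=(h>100)&(h<125)&(s>150),green=(h>50)&(h<75)&(s>100),yellow=(h>22)&(h<33)&(s>100),red=((h<4)|(h>176))&(s>150))
for n,m in COL.items():
    for lab,z in(("bench",.048),("plate",.108)):
        k=m&(abs(Z-z)<.004); nn,l,st,_=cv2.connectedComponentsWithStats(k.astype(np.uint8))
        for i in range(1,nn):
            if st[i,4]>150:
                mm=l==i; near=cv2.dilate(mm.astype(np.uint8),np.ones((15,15)))>0; r=near&(abs(Z-z-.03)<.005)&(v<100)
                print(n,lab,rect(P,mm)); print("    rib",rect(P,r) if r.sum()>20 else None)
print(pose()[0],np.degrees(pose()[1]))
E
python3 look.py
```

```text
green bench {'n': 420, 'c': array([561.5, 372.5]), 'w': 105.8, 'h': 65.5, 'long_deg': 34.1, 'z': 0.0478}
    rib {'n': 99, 'c': array([561.1, 372.9]), 'w': 68.2, 'h': 15.2, 'long_deg': 33.3, 'z': 0.0784}
yellow bench {'n': 441, 'c': array([ 371. , -340.6]), 'w': 103.7, 'h': 64.6, 'long_deg': -79.1, 'z': 0.048}
    rib {'n': 109, 'c': array([ 370.8, -339.3]), 'w': 69.3, 'h': 15.3, 'long_deg': -78.5, 'z': 0.0778}
red bench {'n': 421, 'c': array([555. , 226.1]), 'w': 104.1, 'h': 65.4, 'long_deg': 22.1, 'z': 0.0479}
    rib {'n': 100, 'c': array([554.5, 227.3]), 'w': 68.5, 'h': 15.6, 'long_deg': 21.5, 'z': 0.0777}
[0.66320744 0.03640416 0.26857642] 93.21255405267284
```

```bash
python3 -c "
from h import *
to(.371,-.340,.25,101.2)"
```

```text
shares [-1.7972 -1.5642  0.0929 -0.0929] from [0.6632 0.0364 0.2686] 93.21
```

```bash
python3 -m handwheel '[[[-0.2,-0.18,0,0],[-0.4,-0.35,0.09,0],[-0.6,-0.52,0.09,0],[-0.8,-0.7,0.09,0],[-0.9,-0.78,0.09,0],[-0.9,-0.78,0.09,0]]]' 40
python3 -m handwheel '[[[-0.2,-0.18,0,0],[-0.4,-0.35,0,0],[-0.6,-0.52,0,-0.09],[-0.8,-0.7,0,-0.09],[-0.9,-0.78,0,-0.093],[-0.9,-0.78,0,-0.093],[-0.9,-0.78,0,-0.093]]]'
python3 look.py; python3 - <<'E'
from h import *
c,P=snap("wrist"); Z=P[...,2]
m=(abs(Z-.078)<.006)&(c["color"].max(2)<90)&(np.hypot(P[...,0]-.371,P[...,1]+.340)<.06)
print(rect(P,m))
to(.371,-.340,.028,101.2)
E
```

```text
time_s: 33.28
eef_pos: [0.5149, -0.1529, 0.2467]
eef_rot: [-0.001, 0.688, 0.726, -0.0]
wrist_force: [-0.3, 0.3, 0.3]
opening: 0.469
grasp_force: 0.0
time_s: 34.15
eef_pos: [0.3715, -0.3392, 0.2477]
eef_rot: [-0.001, 0.634, 0.773, 0.001]
wrist_force: [-0.3, 0.5, -0.8]
opening: 0.47
grasp_force: 0.0
blue plate {'n': 364, 'c': array([661.1,  37.2]), 'w': 101.5, 'h': 65.4, 'long_deg': -87.4, 'z': 0.1076}
    rib {'n': 120, 'c': array([661.1,  37.2]), 'w': 66.9, 'h': 18.9, 'long_deg': -85.1, 'z': 0.1372}
green bench {'n': 420, 'c': array([562.7, 373.2]), 'w': 103.7, 'h': 65.2, 'long_deg': 33.5, 'z': 0.0478}
    rib {'n': 96, 'c': array([561.3, 373. ]), 'w': 69.4, 'h': 15.2, 'long_deg': 33.4, 'z': 0.0776}
yellow bench {'n': 454, 'c': array([ 371.2, -340.8]), 'w': 105.9, 'h': 64.3, 'long_deg': -78.6, 'z': 0.0478}
    rib {'n': 110, 'c': array([ 370.5, -339.6]), 'w': 67.9, 'h': 15.7, 'long_deg': -78.5, 'z': 0.0781}
red bench {'n': 422, 'c': array([555., 226.]), 'w': 103.5, 'h': 65.6, 'long_deg': 22.0, 'z': 0.0478}
    rib {'n': 96, 'c': array([554.1, 227.2]), 'w': 69.0, 'h': 15.3, 'long_deg': 21.6, 'z': 0.0775}
[ 0.3717062  -0.33909437  0.24789002] 101.28679727445238
{'n': 0, 'c': array([0., 0.]), 'w': 0.0, 'h': 0.0, 'long_deg': 0.0, 'z': nan}
shares [-0.0035 -0.0046  1.1005  0.0012] from [ 0.3718 -0.3391  0.2481] 101.31
  return _methods._mean(a, axis=axis, dtype=dtype,
  ret = ret.dtype.type(ret / rcount)
```

Blue is placed to about 1 mm. Now gripping yellow.

```bash
python3 -m handwheel '[[[-0.003,-0.005,0.25,0],[-0.003,-0.005,0.5,0],[-0.003,-0.005,0.75,0],[-0.003,-0.005,0.9,0],[-0.003,-0.005,0.9,0]]]'
python3 -m handwheel '[[[0,0,0.1,0],[0,0,0.18,0],[0,0,0.2,0],[0,0,0.2,0],[0,0,0.2,0]]]'
python3 -m handwheel '[[[0,0,0,0],[0,0,0,0],[0,0,0,0],[0,0,0,0],[0,0,0,0]]]' 8
python3 -m handwheel '[[[0,0,-0.05,0],[0,0,-0.2,0],[0,0,-0.5,0],[0,0,-0.75,0],[0,0,-0.9,0],[0,0,-0.9,0],[0,0,-0.9,0]]]'
python3 -c "
from h import *
to(.5708,-.0254,.2,183.15)"
```

```text
time_s: 34.88
eef_pos: [0.3694, -0.3384, 0.0662]
eef_rot: [-0.003, 0.634, 0.773, 0.001]
wrist_force: [0.0, 0.7, 0.2]
opening: 0.469
grasp_force: 0.0
time_s: 35.5
eef_pos: [0.3704, -0.3417, 0.0293]
eef_rot: [0.001, 0.635, 0.773, -0.0]
wrist_force: [-0.3, -0.3, 1.2]
opening: 0.467
grasp_force: 0.0
time_s: 36.12
eef_pos: [0.3705, -0.3416, 0.029]
eef_rot: [0.001, 0.635, 0.773, -0.0]
wrist_force: [2.5, 2.1, 6.0]
opening: 0.197
grasp_force: 62.5
time_s: 37.0
eef_pos: [0.369, -0.34, 0.2064]
eef_rot: [-0.002, 0.635, 0.773, 0.0]
wrist_force: [0.8, -0.2, -3.1]
opening: 0.196
grasp_force: 61.3
shares [ 1.3472  1.2949  0.0319 -0.9536] from [ 0.369  -0.34    0.2064] 101.19
```

```bash
python3 -m handwheel '[[[0.2,0.2,0.03,0],[0.4,0.38,0.03,0],[0.6,0.57,0.03,0],[0.67,0.645,0.03,0],[0.67,0.645,0.03,0]]]'
python3 -m handwheel '[[[0.15,0.15,0,-0.1],[0.3,0.3,0,-0.22],[0.45,0.45,0,-0.34],[0.6,0.57,0,-0.46],[0.677,0.65,0,-0.58],[0.677,0.65,0,-0.7],[0.677,0.65,0,-0.82],[0.677,0.65,0,-0.954],[0.677,0.65,0,-0.954],[0.677,0.65,0,-0.954]]]'
python3 -c "
from h import *
to(.5708,-.0254,.094,183.15)"
```

```text
time_s: 37.62
eef_pos: [0.4697, -0.1825, 0.1999]
eef_rot: [-0.002, 0.634, 0.774, -0.0]
wrist_force: [-0.6, -0.4, -4.1]
opening: 0.198
grasp_force: 61.3
time_s: 38.88
eef_pos: [0.5712, -0.0273, 0.2015]
eef_rot: [-0.001, -0.026, 1.0, 0.0]
wrist_force: [-0.3, 1.0, -2.7]
opening: 0.199
grasp_force: 61.2
shares [ 0.0013  0.0094  0.5376 -0.0023] from [ 0.5712 -0.0273  0.2015] 182.95
```

```bash
python3 -m handwheel '[[[0.001,0.009,0.2,-0.002],[0.001,0.009,0.4,-0.002],[0.001,0.009,0.52,-0.002],[0.001,0.009,0.538,-0.002],[0.001,0.009,0.538,-0.002],[0.001,0.009,0.538,-0.002]]]'
python3 -c "
from h import *
to(.5708,-.0254,.0875,183.15)"
```

```text
time_s: 39.62
eef_pos: [0.5726, -0.0252, 0.0965]
eef_rot: [0.001, -0.029, 1.0, -0.0]
wrist_force: [0.5, -0.0, -3.8]
opening: 0.198
grasp_force: 61.1
shares [ 0.0092 -0.0007  0.045   0.0021] from [ 0.5726 -0.0252  0.0965] 183.33
```

```bash
python3 -m handwheel '[[[0.007,0,0.015,0.002],[0.007,0,0.03,0.002],[0.007,0,0.04,0.002],[0.007,0,0.04,0.002],[0.007,0,0.045,0.002],[0.007,0,0.045,0.002]]]'
python3 -c "
from h import *
to(.5708,-.0254,.0875,183.15)"
```

```text
time_s: 40.38
eef_pos: [0.5702, -0.0247, 0.0884]
eef_rot: [0.0, -0.028, 1.0, -0.0]
wrist_force: [-9.0, 3.0, 15.2]
opening: 0.197
grasp_force: 63.9
shares [-0.0029 -0.0038  0.0044  0.0008] from [ 0.5702 -0.0247  0.0884] 183.21
```

Contact, under 1 mm off. Releasing and heading for red.

```bash
python3 -m handwheel '[[[0,0,-0.005,0],[0,0,-0.005,0],[0,0,-0.005,0]]]' 28
python3 -m handwheel '[[[0,0,-0.15,0],[0,0,-0.4,0],[0,0,-0.7,0],[0,0,-0.9,0],[0,0,-0.9,0],[0,0,-0.9,0]]]'
python3 look.py; python3 -c "
from h import *
to(.5548,.2262,.2,201.9)"
```

```text
time_s: 40.75
eef_pos: [0.5702, -0.025, 0.0868]
eef_rot: [0.0, -0.028, 1.0, -0.0]
wrist_force: [0.9, -0.6, 0.8]
opening: 0.324
grasp_force: 0.0
time_s: 41.5
eef_pos: [0.5696, -0.0248, 0.2659]
eef_rot: [-0.001, -0.028, 1.0, 0.0]
wrist_force: [-0.9, 0.4, -0.6]
opening: 0.325
grasp_force: 0.0
blue plate {'n': 338, 'c': array([661. ,  37.1]), 'w': 100.3, 'h': 64.9, 'long_deg': -86.4, 'z': 0.1077}
    rib {'n': 117, 'c': array([659.9,  38.7]), 'w': 65.1, 'h': 18.8, 'long_deg': -88.5, 'z': 0.1375}
green bench {'n': 426, 'c': array([562.3, 373.1]), 'w': 103.5, 'h': 65.6, 'long_deg': 34.4, 'z': 0.0476}
    rib {'n': 92, 'c': array([562. , 373.6]), 'w': 68.1, 'h': 15.1, 'long_deg': 33.2, 'z': 0.0774}
red bench {'n': 403, 'c': array([555.4, 226.5]), 'w': 104.1, 'h': 65.3, 'long_deg': 21.6, 'z': 0.0479}
    rib {'n': 98, 'c': array([554.6, 227.4]), 'w': 68.8, 'h': 15.4, 'long_deg': 21.8, 'z': 0.0781}
[ 0.56920369 -0.02471449  0.2651398 ] 183.18578940385197
shares [ 0.0022  1.2566  0.3257 -0.2177] from [ 0.5692 -0.0247  0.2651] 183.19
```

```bash
python3 -m handwheel '[[[0,0.3,0,0],[0,0.6,0,-0.1],[0,0.9,0.1,-0.218],[0,0.95,0.2,-0.218],[0,0.95,0.32,-0.218],[0,0.95,0.32,-0.218]]]' 40
python3 -c "
from h import *
to(.5550,.2263,.0285,201.8)"
```

```text
time_s: 42.3
eef_pos: [0.5568, 0.1649, 0.1989]
eef_rot: [-0.004, -0.19, 0.982, 0.0]
wrist_force: [0.4, 0.3, 1.0]
opening: 0.468
grasp_force: 0.0
shares [-0.1067  0.2882  0.8518  0.0019] from [0.5568 0.1649 0.1989] 201.96
```

```bash
python3 -m handwheel '[[[-0.107,0.288,0.1,0.002],[-0.107,0.288,0.2,0.002],[-0.107,0.288,0.45,0.002],[-0.107,0.288,0.7,0.002],[-0.107,0.288,0.85,0.002],[-0.107,0.288,0.85,0.002],[-0.107,0.288,0.85,0.002]]]'
python3 -m handwheel '[[[0,0,0,0],[0,0,0,0],[0,0,0,0],[0,0,0,0],[0,0,0,0]]]' 8
python3 -m handwheel '[[[0,0,-0.05,0],[0,0,-0.2,0],[0,0,-0.5,0],[0,0,-0.75,0],[0,0,-0.85,0],[0,0,-0.85,0],[0,0,-0.85,0]]]'
python3 -c "
from h import *
to(.5667,.0504,.2,183.15)"
```

```text
time_s: 43.18
eef_pos: [0.5592, 0.2262, 0.0345]
eef_rot: [0.001, -0.188, 0.982, 0.0]
wrist_force: [0.0, 0.2, 0.5]
opening: 0.465
grasp_force: 0.0
time_s: 43.8
eef_pos: [0.5593, 0.2267, 0.0349]
eef_rot: [0.002, -0.189, 0.982, -0.0]
wrist_force: [-0.7, 1.4, 6.2]
opening: 0.191
grasp_force: 63.8
time_s: 44.68
eef_pos: [0.5567, 0.226, 0.2013]
eef_rot: [-0.001, -0.189, 0.982, 0.0]
wrist_force: [0.3, 0.3, -2.8]
opening: 0.195
grasp_force: 62.7
shares [ 0.2788 -0.8339  0.0063  0.2164] from [0.5567 0.226  0.2013] 201.75
```

```bash
python3 -m handwheel '[[[0.06,-0.2,0,0],[0.12,-0.4,0,0.1],[0.2,-0.6,0,0.15],[0.26,-0.834,0,0.216],[0.26,-0.834,0,0.216],[0.26,-0.834,0,0.216],[0.26,-0.834,0,0.216]]]'
python3 -c "
from h import *
to(.5708,.0506,.1,183.15)"
```

```text
time_s: 45.55
eef_pos: [0.5707, 0.0532, 0.2021]
eef_rot: [-0.001, -0.029, 1.0, 0.0]
wrist_force: [0.7, 0.7, -2.6]
opening: 0.192
grasp_force: 62.6
shares [ 4.000e-04 -1.300e-02  5.103e-01  1.600e-03] from [0.5707 0.0532 0.2021] 183.29
```

```bash
python3 -m handwheel '[[[0,-0.013,0.2,0.002],[0,-0.013,0.4,0.002],[0,-0.013,0.5,0.002],[0,-0.013,0.51,0.002],[0,-0.013,0.51,0.002],[0,-0.013,0.51,0.002]]]'
python3 -c "
from h import *
to(.5708,.0506,.0945,183.15)"
```

```text
time_s: 46.3
eef_pos: [0.5726, 0.0497, 0.1024]
eef_rot: [0.001, -0.027, 1.0, -0.0]
wrist_force: [-0.3, 0.1, -2.2]
opening: 0.195
grasp_force: 62.5
shares [ 0.0086  0.0052  0.0395 -0.0011] from [0.5726 0.0497 0.1024] 183.05
```

```bash
python3 -m handwheel '[[[0.008,0.005,0.015,-0.001],[0.008,0.005,0.03,-0.001],[0.008,0.005,0.038,-0.001],[0.008,0.005,0.038,-0.001],[0.008,0.005,0.042,-0.001],[0.008,0.005,0.042,-0.001]]]'
python3 -c "
from h import *
to(.5708,.0506,.0945,183.15)"
```

```text
time_s: 47.05
eef_pos: [0.5699, 0.0507, 0.0944]
eef_rot: [0.0, -0.027, 1.0, 0.0]
wrist_force: [-8.0, 2.6, 13.3]
opening: 0.2
grasp_force: 64.6
shares [-0.0046 -0.0006 -0.0004 -0.0004] from [0.5699 0.0507 0.0944] 183.12
```

```bash
python3 -m handwheel '[[[0,0,-0.005,0],[0,0,-0.005,0],[0,0,-0.005,0]]]' 28
python3 -m handwheel '[[[0,0,-0.15,0],[0,0,-0.4,0],[0,0,-0.7,0],[0,0,-0.9,0],[0,0,-0.9,0],[0,0,-0.9,0]]]'
python3 -c "
from h import *
to(.5622,.3732,.25,213.9)"
```

```text
time_s: 47.42
eef_pos: [0.5699, 0.0503, 0.0934]
eef_rot: [-0.0, -0.027, 1.0, 0.0]
wrist_force: [0.4, -0.1, -0.2]
opening: 0.329
grasp_force: 0.0
time_s: 48.18
eef_pos: [0.5694, 0.0503, 0.2725]
eef_rot: [-0.001, -0.027, 1.0, 0.0]
wrist_force: [-0.6, -0.0, -1.1]
opening: 0.33
grasp_force: 0.0
shares [-0.0513  1.614   0.1126 -0.3584] from [0.5694 0.0503 0.2725] 183.1
```

```bash
python3 -m handwheel '[[[0,0.25,0,0],[0,0.5,0,0],[-0.02,0.75,0.11,0],[-0.02,0.8,0.11,0],[-0.02,0.8,0.11,0]]]' 40
python3 -m handwheel '[[[0,0.25,0,-0.1],[0,0.5,0,-0.2],[-0.03,0.75,0,-0.3],[-0.03,0.81,0,-0.358],[-0.03,0.81,0,-0.358],[-0.03,0.81,0,-0.358]]]'
python3 look.py
python3 -c "
from h import *
to(.5622,.3732,.05,213.9)"
```

```text
time_s: 48.8
eef_pos: [0.5643, 0.2105, 0.2499]
eef_rot: [-0.001, -0.028, 1.0, -0.0]
wrist_force: [0.3, -1.3, -0.3]
opening: 0.466
grasp_force: 0.0
time_s: 49.55
eef_pos: [0.563, 0.3707, 0.2515]
eef_rot: [-0.0, -0.29, 0.957, -0.0]
wrist_force: [-0.4, -0.2, -0.1]
opening: 0.465
grasp_force: 0.0
blue plate {'n': 383, 'c': array([661.1,  37. ]), 'w': 101.4, 'h': 64.5, 'long_deg': -86.8, 'z': 0.1075}
    rib {'n': 124, 'c': array([633.5,  21.1]), 'w': 96.8, 'h': 72.8, 'long_deg': -87.0, 'z': 0.1373}
yellow plate {'n': 435, 'c': array([569.1, -24.2]), 'w': 103.0, 'h': 65.6, 'long_deg': 3.3, 'z': 0.1075}
    rib {'n': 101, 'c': array([567.4, -23.5]), 'w': 67.6, 'h': 16.4, 'long_deg': 1.5, 'z': 0.1373}
red plate {'n': 439, 'c': array([565.5,  51. ]), 'w': 103.9, 'h': 64.7, 'long_deg': 3.2, 'z': 0.1074}
    rib {'n': 107, 'c': array([565.5,  52.1]), 'w': 69.2, 'h': 15.4, 'long_deg': 1.5, 'z': 0.137}
[0.56301153 0.3707319  0.25164019] 213.68102331725268
shares [-0.0035  0.0125  1.0082 -0.0025] from [0.563  0.3707 0.2516] 213.68
```

```bash
python3 - <<'E'
from h import *
c,P=snap("side"); Z=P[...,2]; hsv=cv2.cvtColor(c["color"],cv2.COLOR_RGB2HSV); h,s,v=[hsv[...,i].astype(int) for i in range(3)]
m=(h>50)&(h<75)&(s>100)&(abs(Z-.048)<.004)&(P[...,0]>.48)&(P[...,0]<.66)&(P[...,1]>.28); print(rect(P,m))
c,P=snap("wrist"); Z=P[...,2]; hsv=cv2.cvtColor(c["color"],cv2.COLOR_RGB2HSV); h,s,v=[hsv[...,i].astype(int) for i in range(3)]
m=(h>50)&(h<75)&(s>100)&(abs(Z-.048)<.005)&(P[...,0]>.48)&(P[...,0]<.66)&(P[...,1]>.28); print(rect(P,m))
E
```

```text
{'n': 447, 'c': array([562.9, 374.5]), 'w': 103.3, 'h': 68.1, 'long_deg': 34.2, 'z': 0.0471}
{'n': 4377, 'c': array([563.6, 373.3]), 'w': 102.9, 'h': 66.0, 'long_deg': 33.8, 'z': 0.0475}
```

Green is where expected. Gripping it.

```bash
python3 -m handwheel '[[[-0.003,0.012,0.25,-0.002],[-0.003,0.012,0.5,-0.002],[-0.003,0.012,0.75,-0.002],[-0.003,0.012,0.98,-0.002],[-0.003,0.012,0.98,-0.002],[-0.003,0.012,0.98,-0.002]]]'
python3 -m handwheel '[[[0,0,0.06,0],[0,0,0.12,0],[0,0,0.14,0],[0,0,0.14,0],[0,0,0.14,0]]]'
python3 -m handwheel '[[[0,0,0,0],[0,0,0,0],[0,0,0,0],[0,0,0,0],[0,0,0,0]]]' 8
python3 -m handwheel '[[[0,0,-0.05,0],[0,0,-0.2,0],[0,0,-0.5,0],[0,0,-0.75,0],[0,0,-0.95,0],[0,0,-0.95,0],[0,0,-0.95,0]]]'
python3 -c "
from h import *
to(.5750,-.1011,.22,183.15)"
```

```text
time_s: 50.45
eef_pos: [0.563, 0.375, 0.0577]
eef_rot: [0.001, -0.292, 0.956, 0.0]
wrist_force: [0.4, 0.7, 0.2]
opening: 0.468
grasp_force: 0.0
time_s: 51.08
eef_pos: [0.5618, 0.3749, 0.0278]
eef_rot: [0.0, -0.293, 0.956, 0.0]
wrist_force: [0.2, -0.4, -0.2]
opening: 0.469
grasp_force: 0.0
time_s: 51.7
eef_pos: [0.5619, 0.3748, 0.0279]
eef_rot: [0.0, -0.293, 0.956, -0.0]
wrist_force: [1.2, -0.9, 1.1]
opening: 0.195
grasp_force: 61.1
time_s: 52.58
eef_pos: [0.5605, 0.3745, 0.216]
eef_rot: [-0.001, -0.293, 0.956, -0.0]
wrist_force: [0.6, 0.7, -2.4]
opening: 0.198
grasp_force: 60.5
shares [ 1.2715 -2.0106 -0.0199  0.3596] from [0.5605 0.3745 0.216 ] 214.05
```

```bash
python3 -m handwheel '[[[0.12,-0.2,-0.02,0],[0.25,-0.4,-0.02,0],[0.38,-0.6,-0.02,0],[0.42,-0.67,-0.02,0],[0.42,-0.67,-0.02,0]]]'
python3 -m handwheel '[[[0.12,-0.2,0,0],[0.25,-0.4,0,0],[0.38,-0.6,0,0],[0.42,-0.67,0,0],[0.42,-0.67,0,0]]]'
python3 -m handwheel '[[[0.12,-0.2,0,0.1],[0.25,-0.4,0,0.2],[0.38,-0.6,0,0.3],[0.43,-0.67,0,0.36],[0.43,-0.67,0,0.36],[0.43,-0.67,0,0.36],[0.43,-0.67,0,0.36]]]'
python3 -c "
from h import *
to(.5750,-.1011,.094,183.15)"
```

```text
time_s: 53.2
eef_pos: [0.5663, 0.2159, 0.2198]
eef_rot: [-0.001, -0.292, 0.956, 0.0]
wrist_force: [0.7, 0.7, -2.4]
opening: 0.198
grasp_force: 60.5
time_s: 53.82
eef_pos: [0.5724, 0.0591, 0.221]
eef_rot: [-0.0, -0.292, 0.956, 0.001]
wrist_force: [0.2, -0.4, -2.6]
opening: 0.198
grasp_force: 60.5
time_s: 54.7
eef_pos: [0.5763, -0.0988, 0.2214]
eef_rot: [-0.0, -0.029, 1.0, 0.0]
wrist_force: [-0.0, -0.2, -2.5]
opening: 0.198
grasp_force: 60.5
shares [ 0.0072 -0.0112  0.6372  0.0015] from [ 0.5763 -0.0988  0.2214] 183.28
```

```bash
python3 -m handwheel '[[[0.007,-0.011,0.25,0.001],[0.007,-0.011,0.5,0.001],[0.007,-0.011,0.62,0.001],[0.007,-0.011,0.637,0.001],[0.007,-0.011,0.637,0.001],[0.007,-0.011,0.637,0.001]]]'
python3 -c "
from h import *
to(.5750,-.1013,.0875,183.15)"
```

```text
time_s: 55.45
eef_pos: [0.5762, -0.1031, 0.096]
eef_rot: [0.002, -0.027, 1.0, -0.001]
wrist_force: [-0.1, -0.0, -2.1]
opening: 0.198
grasp_force: 60.3
shares [ 0.0056  0.0093  0.0425 -0.0012] from [ 0.5762 -0.1031  0.096 ] 183.05
```

```bash
python3 -m handwheel '[[[0.005,0.007,0.015,-0.001],[0.005,0.007,0.03,-0.001],[0.005,0.007,0.038,-0.001],[0.005,0.007,0.038,-0.001],[0.005,0.007,0.044,-0.001],[0.005,0.007,0.044,-0.001]]]'
python3 -c "
from h import *
to(.5750,-.1013,.0875,183.15)"
```

```text
time_s: 56.2
eef_pos: [0.574, -0.1018, 0.0872]
eef_rot: [0.0, -0.027, 1.0, -0.0]
wrist_force: [-6.8, -0.2, 12.7]
opening: 0.198
grasp_force: 62.6
shares [-0.0051  0.0022 -0.0017 -0.0004] from [ 0.574  -0.1018  0.0872] 183.11
```

```bash
python3 -m handwheel '[[[0,0,-0.005,0],[0,0,-0.005,0],[0,0,-0.005,0]]]' 28
python3 -m handwheel '[[[0,0,-0.15,0],[0,0,-0.4,0],[0,0,-0.7,0],[0,0,-0.9,0],[0,0,-0.9,0],[0,0,-0.9,0]]]'
python3 - <<'E'
from h import *
c,P=snap("top"); Z=P[...,2]; hsv=cv2.cvtColor(c["color"],cv2.COLOR_RGB2HSV); h,s,v=[hsv[...,i].astype(int) for i in range(3)]
near=np.hypot(P[...,0]-.4157,P[...,1]-.3713)<.06
print("button",rect(P,near&(h>50)&(h<75)&(s>100)&(Z>.063)))
print("pod top",rect(P,near&(h>18)&(h<33)&(s>100)&(abs(Z-.045)<.004)))
to(.416,.371,.2,183.15)
E
```

```text
time_s: 56.58
eef_pos: [0.5738, -0.1015, 0.086]
eef_rot: [-0.0, -0.027, 1.0, 0.0]
wrist_force: [-0.2, 0.3, 0.4]
opening: 0.325
grasp_force: 0.0
time_s: 57.32
eef_pos: [0.5733, -0.1013, 0.2653]
eef_rot: [-0.001, -0.027, 1.0, 0.0]
wrist_force: [0.1, -0.5, 0.3]
opening: 0.332
grasp_force: 0.0
button {'n': 96, 'c': array([416.3, 369.8]), 'w': 33.1, 'h': 32.1, 'long_deg': 2.5, 'z': 0.0684}
pod top {'n': 302, 'c': array([415.3, 370.8]), 'w': 89.7, 'h': 89.5, 'long_deg': 11.1, 'z': 0.0447}
shares [ 6.5580e-01  2.3999e+00  3.2250e-01 -5.0000e-04] from [ 0.573  -0.1012  0.2645] 183.1
```

```bash
python3 -m handwheel '[[[0.06,0.25,0,0],[0.14,0.5,0,0],[0.2,0.75,0,0],[0.22,0.8,0,0],[0.22,0.8,0,0]]]' 0
python3 -m handwheel '[[[0.06,0.25,0,0],[0.14,0.5,0,0],[0.2,0.75,0,0],[0.22,0.8,0,0],[0.22,0.8,0,0]]]'
python3 -m handwheel '[[[0.06,0.25,0,0],[0.14,0.5,0,0],[0.2,0.75,0.2,0],[0.22,0.8,0.5,0],[0.22,0.8,0.6,0],[0.22,0.8,0.6,0],[0.22,0.8,0.6,0]]]'
python3 tip.py; python3 look.py; python3 -c "
from h import *
to(.4155,.3705,.05,183.15)"
```

```text
time_s: 58.0
eef_pos: [0.5206, 0.0562, 0.2651]
eef_rot: [-0.001, -0.028, 1.0, -0.0]
wrist_force: [-0.1, 0.4, 0.4]
opening: -0.0
grasp_force: 0.0
time_s: 58.62
eef_pos: [0.4689, 0.2126, 0.2658]
eef_rot: [-0.0, -0.027, 1.0, -0.0]
wrist_force: [-0.8, -0.4, 0.4]
opening: 0.002
grasp_force: 0.0
time_s: 59.5
eef_pos: [0.4179, 0.3701, 0.1476]
eef_rot: [0.001, -0.026, 1.0, 0.0]
wrist_force: [0.5, -0.3, -0.3]
opening: 0.002
grasp_force: 0.0
opening 0.002973353109109009 tip z -0.0283 inner -7.60012021006908e-06 0.00039485950293490147 TCPz 0.148037470757736
blue plate {'n': 388, 'c': array([660.3,  37.2]), 'w': 101.8, 'h': 65.2, 'long_deg': -86.5, 'z': 0.1072}
    rib {'n': 130, 'c': array([633.5,  19.7]), 'w': 96.8, 'h': 73.0, 'long_deg': -87.9, 'z': 0.1378}
green plate {'n': 415, 'c': array([ 573.3, -101.3]), 'w': 103.7, 'h': 65.7, 'long_deg': 2.7, 'z': 0.1076}
    rib {'n': 115, 'c': array([ 572.8, -101.1]), 'w': 68.2, 'h': 16.4, 'long_deg': 2.6, 'z': 0.1374}
yellow plate {'n': 438, 'c': array([569.4, -24.4]), 'w': 103.2, 'h': 66.5, 'long_deg': 3.5, 'z': 0.1075}
    rib {'n': 114, 'c': array([568.5, -22.8]), 'w': 69.6, 'h': 16.3, 'long_deg': 1.9, 'z': 0.1371}
red plate {'n': 454, 'c': array([566.1,  51.4]), 'w': 102.9, 'h': 65.4, 'long_deg': 2.4, 'z': 0.1074}
    rib {'n': 109, 'c': array([565.2,  51.8]), 'w': 68.8, 'h': 15.3, 'long_deg': 3.5, 'z': 0.1373}
[0.41777665 0.37058169 0.1481395 ] 183.0288564746563
shares [ 1.140e-02  2.000e-04  4.907e-01 -1.400e-03] from [0.4178 0.3706 0.1481] 183.03
```

The layer is in order (all within about 2 mm of the marks). Pressing the button in small steps.

```bash
python3 -m handwheel '[[[0.011,0,0.2,0],[0.011,0,0.4,0],[0.011,0,0.5,0],[0.011,0,0.5,0],[0.011,0,0.5,0]]]'
python3 -m handwheel '[[[0,0,0.01,0],[0,0,0.02,0],[0,0,0.03,0],[0,0,0.03,0],[0,0,0.03,0]]]'
python3 -m handwheel '[[[0,0,0.01,0],[0,0,0.02,0],[0,0,0.03,0],[0,0,0.03,0],[0,0,0.03,0]]]'
```

```text
time_s: 60.22
eef_pos: [0.4151, 0.3711, 0.048]
eef_rot: [0.001, -0.027, 1.0, 0.001]
wrist_force: [-1.0, 0.6, 0.4]
opening: 0.002
grasp_force: 0.0
time_s: 60.85
eef_pos: [0.4146, 0.371, 0.0409]
eef_rot: [0.001, -0.027, 1.0, 0.0]
wrist_force: [2.2, 1.3, 3.2]
opening: 0.0
grasp_force: 1.9
time_s: 61.48
eef_pos: [0.4147, 0.3711, 0.0369]
eef_rot: [0.001, -0.027, 1.0, 0.0]
wrist_force: [-3.3, -2.6, 23.7]
opening: 0.002
grasp_force: 12.1
```

```bash
python3 -m handwheel '[[[0,0,0.003,0],[0,0,0.003,0],[0,0,0.003,0]]]'
python3 -m handwheel '[[[0,0,-0.05,0],[0,0,-0.2,0],[0,0,-0.5,0],[0,0,-0.9,0],[0,0,-0.9,0],[0,0,-0.9,0]]]'
python3 -m handwheel '[[[0.15,-0.25,-0.3,0],[0.2,-0.5,-0.4,0],[0.2,-0.8,-0.4,0],[0.2,-0.9,-0.4,0],[0.2,-0.9,-0.4,0],[0.2,-0.9,-0.4,0]]]'
python3 - <<'E'
from h import *
c,P=snap("top"); s,_=snap("side"); Z=P[...,2]; hsv=cv2.cvtColor(c["color"],cv2.COLOR_RGB2HSV); h,sa,v=[hsv[...,i].astype(int) for i in range(3)]
near=np.hypot(P[...,0]-.4157,P[...,1]-.3713)<.06
print("button",rect(P,near&(h>50)&(h<75)&(sa>100)&(Z>.058)))
cv2.imwrite("pics/c8.png",np.hstack([cv2.resize(c["color"][:,:,::-1],(400,300)),cv2.resize(s["color"][:,:,::-1],(400,300))]))
E
```

```text
time_s: 61.85
eef_pos: [0.4148, 0.3711, 0.0369]
eef_rot: [0.001, -0.027, 1.0, 0.0]
wrist_force: [-5.7, -4.2, 27.8]
opening: 0.003
grasp_force: 14.3
time_s: 62.6
eef_pos: [0.4134, 0.3704, 0.2136]
eef_rot: [-0.0, -0.027, 1.0, -0.0]
wrist_force: [0.2, 0.0, -0.1]
opening: 0.0
grasp_force: 0.0
time_s: 63.35
eef_pos: [0.3827, 0.1889, 0.2917]
eef_rot: [-0.002, -0.027, 1.0, -0.0]
wrist_force: [-0.9, 0.2, -0.6]
opening: 0.0
grasp_force: 0.0
button {'n': 97, 'c': array([415.3, 370.1]), 'w': 33.0, 'h': 32.3, 'long_deg': 5.7, 'z': 0.069}
```

View pics/c8.png

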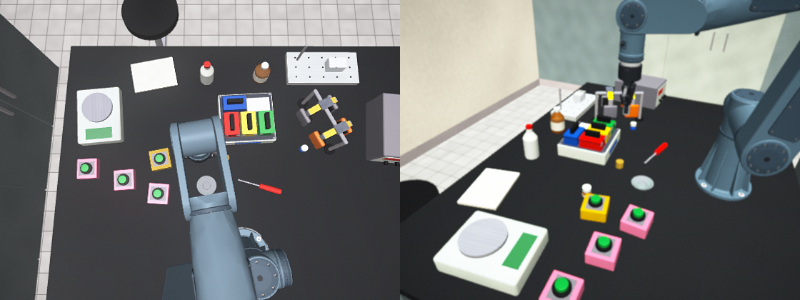

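The picture shows four cases on their marks, both ears hanging, the button back up (0.069) and the bystanders in place. One last numeric check before handing in.

```bash
python3 look.py | grep plate
```

```text
blue plate {'n': 385, 'c': array([660.7,  37.4]), 'w': 101.7, 'h': 65.6, 'long_deg': -87.9, 'z': 0.1074}
green plate {'n': 434, 'c': array([ 572.7, -101. ]), 'w': 103.9, 'h': 65.0, 'long_deg': 3.0, 'z': 0.1075}
yellow plate {'n': 442, 'c': array([569.1, -24.1]), 'w': 101.9, 'h': 65.5, 'long_deg': 2.5, 'z': 0.1075}
red plate {'n': 447, 'c': array([565.4,  51.1]), 'w': 103.1, 'h': 64.7, 'long_deg': 3.3, 'z': 0.1077}
```

```bash
python3 -c "
from bench import ctrl
print(ctrl.hand_in())"
```

```text
the job is handed in; nothing more can be done
None
```

The job is handed in, with no verdict shown: both ear defenders hang on the bar, the four cases present (no white one) lie within about 2 mm of their marks, and the start button was pressed to its stop and came back up.

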